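# Return the round printing block, then hold the scalloped block in register over its plaque

### The job

In the block-printing shop, put the round printing block back flat in its own slot of the storage rack, the one whose label shows a disc, setting it down rather than dropping it, and let go of it. Then take the scalloped block by its handle, carry it over the top of the wooden rail without touching the rail, and stop with it held level about one centimetre above the plywood plaque of the same scalloped outline, outline over outline with the scallops on the same side, never touching the plaque. Finish while still holding it there steadily so that I can check the register, and leave everything else where it is.

Things in the scene. Friction and masses are not known exactly. Their poses are not given: they have to be found in the camera images.
- round_block: round printing block of dark wood, a disc 64 mm in diameter and 36 mm thick, about 0.14 kg, lying printing face down on the table in front of the robot. A handle bar stands centred on its back, 58 mm long in the block's x, 20 mm wide in y, from 36 to 74 mm above the underside. Origin: middle of its underside; z up.
- slot_round: The round block's slot of the storage rack: open wooden tray, 86 mm square outside, 76 mm inside, floor 5 mm thick, walls to 22 mm above its underside, which is 10 mm above the table. A label tab (86 x 44 x 10 mm) on its -y side bears a raised mark, a disc 35 mm across; the same shape is inlaid in the floor. Origin: middle of its underside, z up. The slots stand in any order.
- slot_square: The square block's (empty; stays empty) slot of the storage rack: open wooden tray, 86 mm square outside, 76 mm inside, floor 5 mm thick, walls to 22 mm above its underside, which is 10 mm above the table. A label tab (86 x 44 x 10 mm) on its -y side bears a raised mark, a 31 mm square; the same shape is inlaid in the floor. Origin: middle of its underside, z up. The slots stand in any order.
- slot_bar: The narrow block's (occupied) slot of the storage rack: open wooden tray, 86 mm square outside, 76 mm inside, floor 5 mm thick, walls to 22 mm above its underside, which is 10 mm above the table. A label tab (86 x 44 x 10 mm) on its -y side bears a raised mark, a 36 x 19 mm oblong; the same shape is inlaid in the floor. Origin: middle of its underside, z up. The slots stand in any order.
- scalloped_block: scalloped printing block of dark wood, about 0.3 kg, 108 mm (x) by 80 mm (y) by 36 mm thick; four round scallops on its +y edge, the others straight. It lies face down on a cork pad 8 mm thick. A handle bar stands centred on its back, 80 mm long in the block's x, 22 mm wide in y, from 36 to 74 mm above the underside. Origin: middle of the 108 x 80 mm outline, at its underside; z up.
- scalloped_block_edge (a point): point on the scalloped block's underside, 40 mm from its origin along its +y, at the middle of its scalloped edge
- scalloped_plaque: scalloped plaque: plywood 12 mm thick, fixed on a grey board, its outline the same as the scalloped block's (108 x 80 mm, scallops on +y). Origin: middle of its outline, at its underside, 10 mm above the table; axes as the block's: in register both frames agree in x, y and yaw. It is on either half of the board.
- scalloped_plaque_edge (a point): point on the plaque's top face, 40 mm from its origin along its +y, at the middle of its scalloped edge
- plain_plaque: plain rectangular plywood plaque, 108 x 80 x 12 mm, fixed on the same board; not the target. Origin: middle of its underside.
- rail: wooden rail standing between the cork pad and the board: a bar 360 mm long (along its x) and 22 mm wide (y) on two posts, its top 85 mm above the table; fixed. The posts' feet are 50 mm wide in y. Origin: on the table under the bar's middle.
- square_block: a printing block like the round one but 56 mm square, loose on the table beyond the end of the rail; leave alone. Origin: middle of its underside.
- bar_block: a narrow 66 x 34 mm printing block standing in its own slot of the rack (the one with the oblong mark); leave alone. Origin: middle of its underside.
- brush: a hand brush 160 mm long lying between the rack and the blocks; leave alone.
- jar: a closed amber jar, 60 mm across, 75 mm tall, beyond the board; leave alone. Origin: middle of its underside.
- mug: a white mug, 72 mm across, 85 mm tall, beyond the cork pad; leave alone. Origin: middle of its underside.
- mallet: a wooden mallet 220 mm long lying beyond the rack; leave alone.
- tin: a small steel tin 48 mm across, 55 mm tall, on the far right side of the board; leave alone. Origin: middle of its underside.
Not all that is in view belongs to the job. What is shaped like the scalloped_block but green or purple is not meant. What is shaped like the round_block but green is not meant.

How it is judged:
On the way, in this order (a step that is already met when the one before it is completed fails the run):
1. the round block is flat on the floor of its own slot and let go (horizontal distance between round_block and slot_round below 0.012 m and z of round_block in the frame of slot_round below 0.009 m and angle between round_block's own z axis and vertical below 0.1 rad and contact force between round_block and the fingers below 0.1 N and linear speed of round_block below 0.03 m/s), for 0.2 s.
2. the held scalloped block passes over the rail, above its top (x of scalloped_block in the frame of rail between -0.18 and 0.18 m and y of scalloped_block in the frame of rail between -0.06 and 0.06 m and z of scalloped_block in the frame of rail above 0.085 m and contact force between scalloped_block and the fingers above 0.5 N), for 0.05 s.
At the end, for the whole second after the job is handed in: Round block flat in its slot (centre 12 mm, floor 4 mm), released. Scalloped block held still over the scalloped plaque: centres within 10 mm, yaw within 0.12 rad, same way round, level within 0.1 rad, underside 3 to 20 mm above it, no contact. Bystanders within 30 mm (all of step 1 and horizontal distance between scalloped_block and scalloped_plaque below 0.01 m and angle between the x axis of scalloped_block and the x axis of scalloped_plaque, either way round below 0.12 rad and horizontal distance between scalloped_block_edge and scalloped_plaque_edge below 0.03 m and z of scalloped_block in the frame of scalloped_plaque between 0.015 and 0.032 m and angle between scalloped_block's own z axis and vertical below 0.1 rad and contact force between scalloped_block and scalloped_plaque below 0.05 N and contact force between scalloped_block and the fingers above 0.5 N and linear speed of scalloped_block below 0.03 m/s and distance of each of square_block, bar_block, brush, jar, mug, mallet, tin from where it was at the start of the episode below 0.03 m); the arm keeps its last pose, push and grip.
It fails at once if the rail is touched (contact force between rail and anything else above 0.5 N).
It fails at once if the scalloped block touches the scalloped plaque (contact force between scalloped_block and scalloped_plaque above 0.3 N).
It fails at once if a printing block is dropped (falls free by more than about 15 mm) ((contact force between round_block and the fingers below 0.05 N and linear speed of round_block above 0.55 m/s) or (contact force between scalloped_block and the fingers below 0.05 N and linear speed of scalloped_block above 0.55 m/s)).
It fails at once if a bystander is moved by more than 30 mm (distance of any of square_block, bar_block, brush, jar, mug, mallet, tin from where it was at the start of the episode above 0.03 m).
It also fails if it takes over 58 s, if anything falls off the work surface, if the arm or the gripper's body presses on something with over 40 N, if the wrist force passes 120 N, or if a joint passes its speed limit or range.

### The arm

A 6-joint arm with a two-finger parallel gripper is mounted at the origin on the work surface. World frame = base frame: x ahead of the robot, y to its left, z up, the work surface at z = 0. Lengths are in m, angles in rad, forces in N, time in s.
With the tool pointing down it reaches from about 0.35 to 0.975 m from the base axis. Payload 4.9 kg.
Tool frame: the origin (TCP) lies at the very end of the fingers, on their centre line; the grasp point (between the pads) lies 19 mm behind it (manip.hold_point_z is the distance from the TCP to the grasp point, in m); z points along the fingers, y is the direction in which the jaws open and shut (so a half turn about z gives the same grasp; the last joint's range is limited). The gripper opens to 85 mm and grips with 20 to 120 N. Pads are 22 mm wide; open, the fingers measure 114 mm over their backs; the gripper's body (76 mm by 85 mm) begins 54 mm behind the grasp point. The pads swing forward as they close: fully open they stand 13 mm farther back than shut.
Start: joints at [1.195, 0.053, 1.613, -0, 1.476, -0.119], TCP at [0.159, 0.604, 0.231] pointing down, gripper open.
Joint ranges: [-3.01, 3.01], [-1.01, 2.22], [0.06, 2.58], [-1.02, 4.17], [0.09, 2.62], [-3.14, 3.14]. Speed limits (rad/s): [2.57, 2.57, 3.14, 3.14, 3.14, 3.14].

### API

Orientations are given as a unit quaternion [w, x, y, z].
In Python, from plant import monitor, grab_frame, camera_params, ticket, manip gives the robot as it stands.
- The arm moves only by the tool play_rows, never from a script. Its argument "commands" is a list of rows, each an object of numbers: "dx", "dy", "dz": the shift along the tool's x, y, z in cm; "rx", "ry", "rz": the turn, a rotation vector about the tool's x, y, z in rad; "claw": the closure, from 0 (fully open) to 1 (shut). In form: [{"dx": .., "dy": .., "dz": .., "rx": .., "ry": .., "rz": .., "claw": ..}, ...]. A call has 1 to 5 rows; each row is the pose to reach, as a shift and turn from the pose measured when the call began, along the tool's axes at that moment; what a row does not reach only later rows make up. A row lasts 1/10 s, in which the tool goes at most 50 mm and 8.59 degrees, less where a joint would pass 70% of its speed; a pose out of reach is approached as far as the arm can. A call with a gripper value outside its range is refused whole. The fingers move at their own pace and stop on an object; the grip force is fixed at half the most. Time passes only in rows, so rows that repeat a pose let the fingers close. It gives the time, the measured TCP pose, the force and the opening at its end, in the units of the state.
- monitor.state(): the state, without advancing time (a new reading comes with each control period).
- grab_frame(name): name is "scene" or "top" or "wrist"; returns the picture (480x640x3 uint8, blue, green, red); there is no depth.
- camera_params(name): a dict with "fx", "fy", "cx", "cy" (pixels), "k1" (the pictures are not rectified: a ray, as slopes to the right and down, at radius r is drawn at 1 + k1 r^2 times it, then the intrinsics apply), "rvec" (rotation vector, rad) and "tvec" (3), from world to camera coordinates, as OpenCV has them; the wrist camera has in their place "tool_from_camera" (4x4, takes a point from camera to tool coordinates, whose origin is the TCP and whose axes are the flange's). Camera axes: x right, y down, z forward; pixel columns grow to the right and rows downward; lengths in m; the calibration is good to about 2 mm. A picture is of the moment at which its call begins: read the wrist's pose just before it. camera_params takes no time and is no camera call.
- ticket.job_done(): hands the job in, once; it reports no verdict.
The state is a dict: "time": time; "joint_pos": joint angles; "joint_vel": joint speeds; "joint_efforts": joint torques, N m; "tool_pos": TCP position; "tool_rot": TCP orientation; "contact_force": force on the tool from outside, world axes, zero at the start; "ft_torque": the same for the moment, N m; "gripper_width": opening from 0.0 (shut) to 1.0 (fully open).
Only numpy, scipy, OpenCV 4.12 (cv2) and the standard library are available. Lean on these libraries where they do the work, as an engineer would, in place of code of your own. Each camera call takes 0.05 s, during which the arm holds its last target.

## Working session

There is one attempt and no reset: what is moved stays moved. The work goes in short steps, Python scripts to look and compute and a tool call to move; the robot and the scene stay as the last step left them, time stands still between calls to the robot, and variables do not carry over. Pictures are saved under pics/ and viewed, and the job is handed in when it is done.

Besides the shell and the picture viewer there is one more tool, called after "Emit:" as a command line: name --argument value ..., lists and objects as JSON in quotes. play_rows: Moves the arm, as the interface text tells. Its arguments: {"type":"object","properties":{"commands":{"type":"array"}},"required":["commands"]}

```bash
ls; mkdir -p pics; python3 - <<'E'
from plant import monitor, grab_frame, camera_params, manip
import cv2
s=monitor.state(); print(s)
for n in ("scene","top","wrist"):
    print(n,camera_params(n)); cv2.imwrite(f"pics/{n}0.png",grab_frame(n))
print([a for a in dir(manip) if a[0]!='_'], manip.hold_point_z)
E
```

```text
pics
{'time': 0.0, 'joint_pos': array([ 1.19498600e+00,  5.33841228e-02,  1.61432404e+00, -1.18022625e-05,
        1.47599669e+00, -1.18965424e-01]), 'joint_vel': array([-0.00134833,  0.0001814 , -0.00037594,  0.00052265,  0.00142353,
       -0.00014853]), 'joint_efforts': array([-2.06482531e-03, -3.93702543e+01, -3.70161581e+01, -4.49162344e-04,
        7.34435191e-03,  1.28414032e-05]), 'tool_pos': array([0.15851581, 0.60390691, 0.23002818]), 'tool_rot': array([-2.52914253e-04,  1.28069111e-01,  9.91764683e-01, -1.02538555e-03]), 'contact_force': array([ 0.01899251, -0.65911573, -0.57611391]), 'ft_torque': array([-0.00536443, -0.0067731 ,  0.00121711]), 'gripper_width': 0.9975776869173679}
scene {'fx': 542.2032401500927, 'fy': 542.2032401500927, 'cx': 317.3809844851533, 'cy': 235.82171091470323, 'k1': -0.09477049917561159, 'rvec': array([ 2.17427066,  1.02328797, -0.39960208]), 'tvec': array([-0.32995197, -0.23764173,  1.67129449])}
top {'fx': 603.5485945905351, 'fy': 603.5485945905351, 'cx': 325.17972684981333, 'cy': 248.392865457661, 'k1': -0.057221782287482655, 'rvec': array([ 2.12077545, -2.11318123,  0.2158713 ]), 'tvec': array([0.01970668, 0.51638932, 1.49448633])}
wrist {'fx': 420.69694922654276, 'fy': 420.69694922654276, 'cx': 321.8887153155055, 'cy': 245.69792072439517, 'k1': -0.006210633953439659, 'tool_from_camera': array([[ 4.37378600e-04, -9.62767409e-01, -2.70330770e-01,
         6.78483940e-02],
       [ 9.99999888e-01,  4.69453598e-04, -5.39933845e-05,
         6.52536316e-04],
       [ 1.78890824e-04, -2.70330716e-01,  9.62767507e-01,
        -1.42183403e-01],
       [ 0.00000000e+00,  0.00000000e+00,  0.00000000e+00,
         1.00000000e+00]])}
['IKError', 'hold_point_z'] 0.0187
```

View pics/scene0.png

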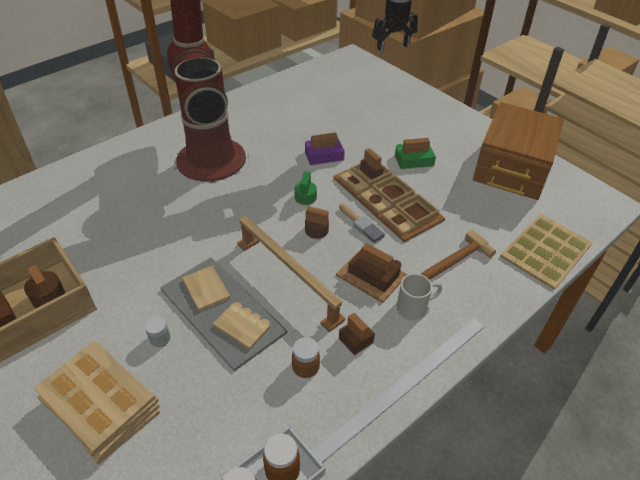

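View pics/top0.png

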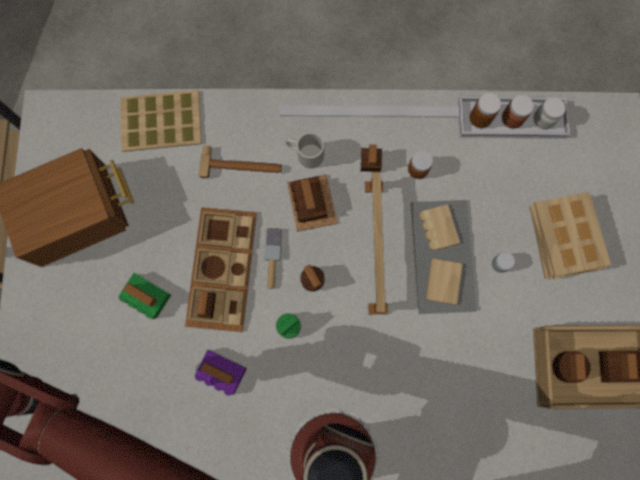

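View pics/wrist0.png

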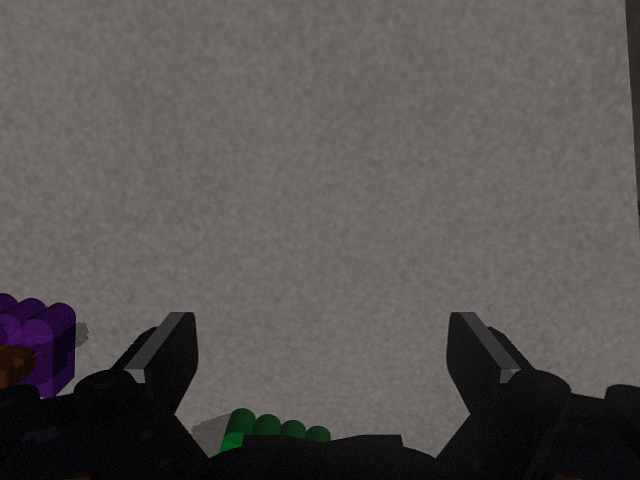

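The top view shows these:
- Round block candidates: the dark one at (312,278) and a green one at (288,326). The dark one in the crate at (571,366) is a bystander.
- Rack slots at (222,230), (213,268) and (206,305).
- Scalloped block on cork at (312,200).
- Rail at (378,245).
- Plaques at (440,228) and (445,282).

Next I'll enlarge the working area.

```bash
cat > h.py <<'E'
import numpy as np, cv2
from plant import camera_params, monitor
from scipy.spatial.transform import Rotation as R
def Rq(q): return R.from_quat(np.r_[q[1:],q[0]])
def pose(n,st=None):
    p=camera_params(n)
    if n=='wrist':
        T=np.array(p['tool_from_camera']); r=Rq(st['tool_rot']).as_matrix()
        Rc=r@T[:3,:3]; o=r@T[:3,3]+st['tool_pos']
    else:
        Rm=cv2.Rodrigues(np.array(p['rvec']))[0]; Rc=Rm.T; o=-Rm.T@p['tvec']
    K=np.array([[p['fx'],0,p['cx']],[0,p['fy'],p['cy']],[0,0,1]]); d=np.array([p['k1'],0,0,0,0])
    return Rc,o,K,d
def cast(n,px,z,st=None):
    Rc,o,K,d=pose(n,st)
    u=cv2.undistortPoints(np.float64(px).reshape(-1,1,2),K,d)[:,0]
    r=np.c_[u,np.ones(len(u))]@Rc.T
    return o+r*((z-o[2])/r[:,2:3])
def proj(n,P,st=None):
    Rc,o,K,d=pose(n,st)
    return cv2.projectPoints(np.float64(P).reshape(-1,1,3),cv2.Rodrigues(Rc.T)[0],-Rc.T@o,K,d)[0][:,0]
E
python3 - <<'E'
import cv2
im=cv2.imread('pics/top0.png')
a=im[180:340,180:340]; b=im[140:320,350:480]
cv2.imwrite('pics/topA.png',cv2.resize(a,None,fx=3.75,fy=3.75,interpolation=cv2.INTER_CUBIC))
cv2.imwrite('pics/topB.png',cv2.resize(b,None,fx=3.3,fy=3.3,interpolation=cv2.INTER_CUBIC))
from h import *
print(cast('top',[[312,278],[288,326],[213,268],[222,230],[206,305],[312,200],[378,245],[440,228],[445,282]],0.03).round(3))
E
```

```text
[[ 0.443  0.055  0.03 ]
 [ 0.32   0.115  0.03 ]
 [ 0.468  0.311  0.03 ]
 [ 0.569  0.292  0.03 ]
 [ 0.372  0.326  0.03 ]
 [ 0.651  0.057  0.03 ]
 [ 0.53  -0.116  0.03 ]
 [ 0.577 -0.28   0.03 ]
 [ 0.434 -0.288  0.03 ]]
```

View pics/topA.png

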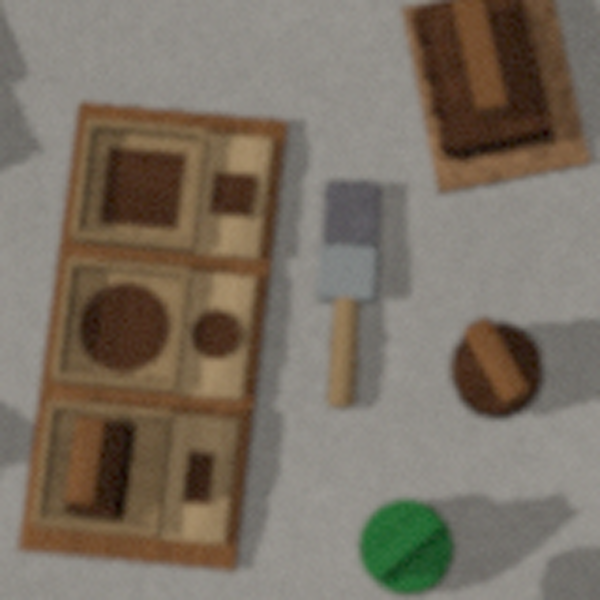

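View pics/topB.png

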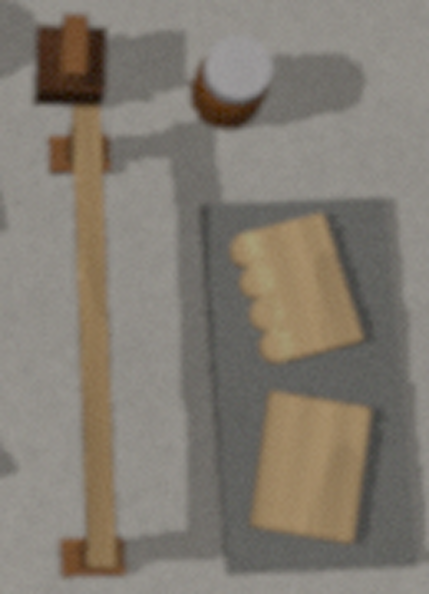

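The disc-labelled slot is the middle one: both its floor inlay and its tab mark, at (213,267) and (238,269), are discs. The dark round block at (312,278) fits the description. The scalloped plaque is the far one, with its scallops on the +y side. Next I'll measure the block and slot with colour masks.

```bash
python3 - <<'E'
from h import *
im=cv2.imread('pics/top0.png'); hsv=cv2.cvtColor(im,cv2.COLOR_BGR2HSV)
def blobs(m,roi,amin=20):
    x0,y0,x1,y1=roi; mm=np.zeros_like(m); mm[y0:y1,x0:x1]=m[y0:y1,x0:x1]
    return [c for c in cv2.findContours(mm,cv2.RETR_EXTERNAL,cv2.CHAIN_APPROX_NONE)[0] if cv2.contourArea(c)>amin]
print('vals',[hsv[y,x].tolist() for x,y in [(213,268),(237,269),(312,278),(303,278),(205,268),(248,275)]])
sat=((hsv[...,1]>110)&(hsv[...,0]<25)).astype(np.uint8)*255
for c in blobs(sat,(292,255,335,300)):
    (x,y),r=cv2.minEnclosingCircle(c);print('round outline',x,y,r,cv2.contourArea(c), cast('top',[[x,y]],.036).round(4))
h=((hsv[...,0]<25)&(hsv[...,2]>100)&(hsv[...,1]>110)).astype(np.uint8)*255
for c in blobs(h,(292,255,335,300)):
    b=cv2.boxPoints(cv2.minAreaRect(c));w=cast('top',b,.074);print('handle',w[:,:2].round(4).tolist(),w.mean(0), [np.linalg.norm(w[i]-w[i-1]).round(4) for i in range(4)])
d=((hsv[...,2]<95)&(hsv[...,1]>100)).astype(np.uint8)*255
for c in blobs(d,(192,245,250,288)):
    M=cv2.moments(c);p=[M['m10']/M['m00'],M['m01']/M['m00']];print('slot dark',p,cv2.contourArea(c),cast('top',[p],.015).round(4),cast('top',[p],.021).round(4))
E
```

```text
vals [[9, 157, 73], [13, 153, 70], [14, 147, 123], [12, 154, 71], [6, 150, 46], [12, 110, 81]]
round outline 312.2368469238281 277.131591796875 12.301979064941406 374.0 [[0.4442 0.0545 0.036 ]]
handle [[0.4607, 0.077], [0.4699, 0.0614], [0.423, 0.0346], [0.414, 0.0502]] [0.44190764 0.0558164  0.074     ] [np.float64(0.0539), np.float64(0.0181), np.float64(0.054), np.float64(0.018)]
slot dark [236.98484848484847, 268.5772727272727] 110.0 [[0.4692 0.2514 0.015 ]] [[0.4682 0.2505 0.021 ]]
slot dark [247.48989898989896, 271.4848484848485] 33.0 [[0.4616 0.2237 0.015 ]] [[0.4607 0.223  0.021 ]]
slot dark [211.0201793721973, 266.5721225710015] 446.0 [[0.4742 0.3196 0.015 ]] [[0.4732 0.3184 0.021 ]]
```

```bash
cat >> h.py <<'E'
def go(p,yaw_deg):
    """tool-frame shift (cm) and rotvec to reach TCP p, pointing down, tool y at yaw_deg"""
    s=monitor.state(); r=Rq(s['tool_rot'])
    a=np.radians(yaw_deg); y=np.array([np.cos(a),np.sin(a),0]); z=np.array([0,0,-1.]); x=np.cross(y,z)
    rt=R.from_matrix(np.c_[x,y,z])
    d=r.inv().apply(np.array(p)-s['tool_pos'])*100; rv=(r.inv()*rt).as_rotvec()
    yn=r.apply([0,1,0])
    print('t%.2f'%s['time'],'pos',s['tool_pos'].round(4),'yaw',np.degrees(np.arctan2(yn[1],yn[0])).round(2),'grip',round(float(s['gripper_width']),3),'F',s['contact_force'].round(1),'| d',d.round(2),'r',rv.round(3))
E
python3 -c "
from h import *
go([.442,.056,.20],119.8)"
```

```text
t0.15 pos [0.1586 0.604  0.2303] yaw 75.28 grip 0.999 F [ 0.3 -0.7  0.6] | d [-41.34 -45.8    3.1 ] r [-0.001 -0.001 -0.777]
```

Emit:
play_rows --commands '[{"dx":-41.3,"dy":-45.8,"dz":3.1,"rz":-0.777,"claw":0},{"dx":-41.3,"dy":-45.8,"dz":3.1,"rz":-0.777,"claw":0},{"dx":-41.3,"dy":-45.8,"dz":3.1,"rz":-0.777,"claw":0},{"dx":-41.3,"dy":-45.8,"dz":3.1,"rz":-0.777,"claw":0},{"dx":-41.3,"dy":-45.8,"dz":3.1,"rz":-0.777,"claw":0}]'

```text
invalid input
```

```bash
python3 -c "
from h import *
go([.442,.056,.20],119.8)"
```

```text
t0.15 pos [0.1586 0.604  0.2303] yaw 75.28 grip 0.999 F [ 0.3 -0.7  0.6] | d [-41.34 -45.8    3.1 ] r [-0.001 -0.001 -0.777]
```

Emit:
play_rows --commands '[{"dx":-20,"dy":-22,"dz":1.5,"rx":0,"ry":0,"rz":-0.777,"claw":0},{"dx":-20,"dy":-22,"dz":1.5,"rx":0,"ry":0,"rz":-0.777,"claw":0},{"dx":-20,"dy":-22,"dz":1.5,"rx":0,"ry":0,"rz":-0.777,"claw":0},{"dx":-20,"dy":-22,"dz":1.5,"rx":0,"ry":0,"rz":-0.777,"claw":0},{"dx":-20,"dy":-22,"dz":1.5,"rx":0,"ry":0,"rz":-0.777,"claw":0}]'

```text
time: 0.65
tool_pos: [0.2693, 0.3917, 0.2184]
tool_rot: [-0.001, -0.23, 0.973, -0.001]
contact_force: [0.6, 0.0, 0.5]
gripper_width: 1.0
```

```bash
python3 -c "
from h import *
go([.442,.056,.20],119.8)"
```

```text
t0.65 pos [0.2693 0.3917 0.2184] yaw 116.56 grip 1.0 F [0.6 0.  0.5] | d [ -0.44 -37.75   1.89] r [-0.001 -0.001 -0.057]
```

Emit:
play_rows --commands '[{"dx":-0.4,"dy":-37.8,"dz":1.9,"rx":0,"ry":0,"rz":-0.057,"claw":0},{"dx":-0.4,"dy":-37.8,"dz":1.9,"rx":0,"ry":0,"rz":-0.057,"claw":0},{"dx":-0.4,"dy":-37.8,"dz":1.9,"rx":0,"ry":0,"rz":-0.057,"claw":0},{"dx":-0.4,"dy":-37.8,"dz":1.9,"rx":0,"ry":0,"rz":-0.057,"claw":0},{"dx":-0.4,"dy":-37.8,"dz":1.9,"rx":0,"ry":0,"rz":-0.057,"claw":0}]'

```text
time: 1.15
tool_pos: [0.3829, 0.1693, 0.2063]
tool_rot: [-0.0, -0.257, 0.966, -0.001]
contact_force: [1.0, -0.1, 1.1]
gripper_width: 1.001
```

```bash
python3 -c "
from h import *
go([.442,.056,.20],119.8)"
```

```text
t1.15 pos [0.3829 0.1693 0.2063] yaw 119.84 grip 1.001 F [ 1.  -0.1  1.1] | d [  0.51 -12.77   0.65] r [-0.001 -0.001  0.001]
```

Emit:
play_rows --commands '[{"dx":0.5,"dy":-12.8,"dz":0.6,"rx":0,"ry":0,"rz":0,"claw":0},{"dx":0.5,"dy":-12.8,"dz":0.6,"rx":0,"ry":0,"rz":0,"claw":0},{"dx":0.5,"dy":-12.8,"dz":0.6,"rx":0,"ry":0,"rz":0,"claw":0},{"dx":0.5,"dy":-12.8,"dz":0.6,"rx":0,"ry":0,"rz":0,"claw":0}]'

```text
time: 1.55
tool_pos: [0.443, 0.0528, 0.2]
tool_rot: [-0.001, -0.255, 0.967, -0.001]
contact_force: [-0.0, 0.3, 0.2]
gripper_width: 1.002
```

```bash
python3 - <<'E'
from h import *
from plant import grab_frame
go([.442,.056,.20],119.8)
s=monitor.state(); im=grab_frame('wrist'); cv2.imwrite('pics/w1.png',im)
np.save('w1.npy',np.r_[s['tool_pos'],s['tool_rot']])
cv2.imwrite('pics/top1.png',grab_frame('top'))
E
```

```text
t1.55 pos [0.443  0.0528 0.2   ] yaw 119.53 grip 1.002 F [-0.   0.3  0.2] | d [-0.06  0.33  0.  ] r [-0.002 -0.002 -0.005]
```

View pics/w1.png

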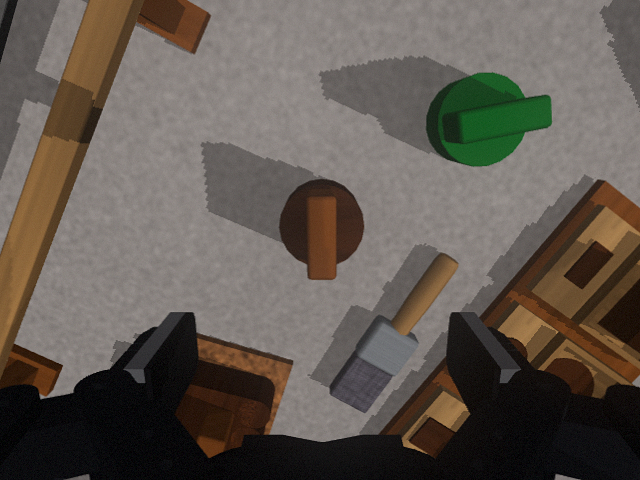

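The dark round block is at (322,222) in the wrist view. Its handle, at (322,238), lies along the image column, so it is already aligned with the pads. Green is the decoy at (480,120).

```bash
python3 - <<'E'
from h import *
a=np.load('w1.npy'); st=dict(tool_pos=a[:3],tool_rot=a[3:])
im=cv2.imread('pics/w1.png'); hsv=cv2.cvtColor(im,cv2.COLOR_BGR2HSV)
m=((hsv[...,1]>100)&(hsv[...,0]<25)).astype(np.uint8)*255; mm=m*0; mm[170:290,270:375]=m[170:290,270:375]
c=max(cv2.findContours(mm,0,1)[0],key=cv2.contourArea)
c=c[c[:,0,1]<255]   # disc part only
(x,y),r=cv2.minEnclosingCircle(c);print('disc',x,y,r); 
l=c[:,0,0].min(); rr=c[:,0,0].max(); t=c[:,0,1].min(); print(l,rr,t, cast('wrist',[[l,225],[rr,225],[322,t]],.036,st).round(4))
print(hsv[210,322],hsv[210,300],hsv[270,322],hsv[250,312:336,2])
h=((hsv[...,2]>70)&(hsv[...,1]>100)&(hsv[...,0]<25)).astype(np.uint8)*255; mm=h*0; mm[170:290,270:375]=h[170:290,270:375]
c=max(cv2.findContours(mm,0,1)[0],key=cv2.contourArea)
rc=cv2.minAreaRect(c);b=cv2.boxPoints(rc);w=cast('wrist',b,.074,st);print(b.round(1).tolist(),w.mean(0).round(4),[np.linalg.norm(w[i]-w[i-1]).round(4) for i in range(4)],w.round(4).tolist())
E
```

```text
disc 321.4102478027344 223.75518798828125 42.62710189819336
280 363 184 [[0.4604 0.0264 0.036 ]
 [0.4298 0.0803 0.036 ]
 [0.4184 0.0386 0.036 ]]
[ 12 169 107] [ 10 120  49] [ 12 174 107] [101 100 101 101  99 102 103 100 107  98 103 101 106 103 107 108 110 113
 116 117 119 117 111 109]
[[308.0, 196.0], [336.0, 196.0], [336.0, 279.0], [308.0, 279.0]] [0.4454 0.054  0.074 ] [np.float64(0.0565), np.float64(0.0179), np.float64(0.0565), np.float64(0.019)] [[0.4253, 0.0323, 0.074], [0.4164, 0.0479, 0.074], [0.4653, 0.0762, 0.074], [0.4746, 0.0597, 0.074]]
```

```bash
python3 -c "
from h import *
go([.445,.054,.042],119.8)"
```

```text
t1.65 pos [0.442  0.0555 0.2001] yaw 119.75 grip 0.999 F [-0.9 -0.2 -0. ] | d [-0.21 -0.27 15.81] r [-0.    -0.001 -0.001]
```

Emit:
play_rows --commands '[{"dx":-0.2,"dy":-0.3,"dz":5,"rx":0,"ry":0,"rz":0,"claw":0.3},{"dx":-0.2,"dy":-0.3,"dz":10,"rx":0,"ry":0,"rz":0,"claw":0.3},{"dx":-0.2,"dy":-0.3,"dz":14,"rx":0,"ry":0,"rz":0,"claw":0.3},{"dx":-0.2,"dy":-0.3,"dz":15.8,"rx":0,"ry":0,"rz":0,"claw":0.3},{"dx":-0.2,"dy":-0.3,"dz":15.8,"rx":0,"ry":0,"rz":0,"claw":0.3}]'

```text
time: 2.15
tool_pos: [0.4414, 0.0552, 0.0385]
tool_rot: [-0.004, -0.258, 0.966, 0.001]
contact_force: [-0.3, 0.4, 0.1]
gripper_width: 0.702
```

```bash
python3 - <<'E'
from h import *
from plant import grab_frame
go([.445,.054,.042],119.8)
cv2.imwrite('pics/w2.png',grab_frame('wrist'))
E
```

```text
t2.15 pos [0.4414 0.0552 0.0385] yaw 119.87 grip 0.702 F [-0.3  0.4  0.1] | d [-0.25 -0.28 -0.35] r [ 0.004 -0.008  0.001]
```

View pics/w2.png

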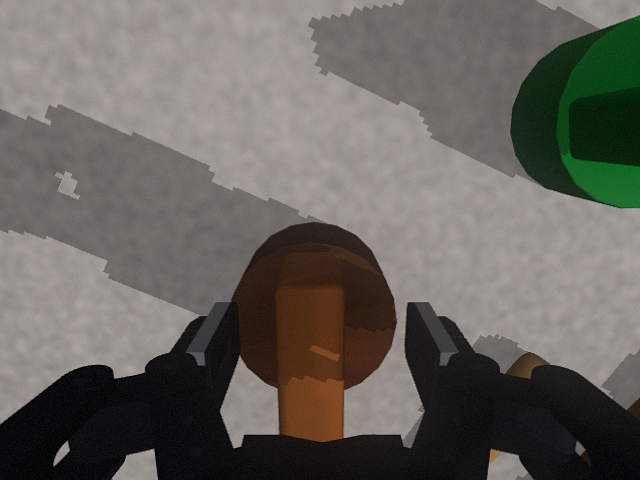

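The handle sits between the open pads, about 3 mm off centre, and the pose error agrees with that. I'll correct it and close.

Emit:
play_rows --commands '[{"dx":-0.3,"dy":-0.3,"dz":-0.4,"rx":0,"ry":0,"rz":0,"claw":0.3},{"dx":-0.3,"dy":-0.3,"dz":-0.4,"rx":0,"ry":0,"rz":0,"claw":1},{"dx":-0.3,"dy":-0.3,"dz":-0.4,"rx":0,"ry":0,"rz":0,"claw":1},{"dx":-0.3,"dy":-0.3,"dz":-0.4,"rx":0,"ry":0,"rz":0,"claw":1},{"dx":-0.3,"dy":-0.3,"dz":-0.4,"rx":0,"ry":0,"rz":0,"claw":1}]'

```text
time: 2.7
tool_pos: [0.4486, 0.0539, 0.0462]
tool_rot: [-0.001, -0.258, 0.966, 0.0]
contact_force: [-0.6, 1.0, 5.3]
gripper_width: 0.225
```

```bash
python3 - <<'E'
from h import *
go([.445,.054,.042],119.8)
E
```

```text
t2.70 pos [0.4486 0.0539 0.0462] yaw 119.85 grip 0.225 F [-0.6  1.   5.3] | d [0.31 0.19 0.42] r [ 0.001 -0.002  0.001]
```

Emit:
play_rows --commands '[{"dx":0,"dy":0,"dz":-3,"rx":0,"ry":0,"rz":0,"claw":1},{"dx":0,"dy":0,"dz":-7,"rx":0,"ry":0,"rz":0,"claw":1},{"dx":0,"dy":0,"dz":-11,"rx":0,"ry":0,"rz":0,"claw":1},{"dx":0,"dy":0,"dz":-12,"rx":0,"ry":0,"rz":0,"claw":1},{"dx":0,"dy":0,"dz":-12,"rx":0,"ry":0,"rz":0,"claw":1}]'

```text
time: 3.2
tool_pos: [0.4499, 0.0538, 0.1677]
tool_rot: [0.001, -0.258, 0.966, -0.0]
contact_force: [0.5, -0.3, -2.7]
gripper_width: 0.226
```

```bash
python3 - <<'E'
from h import *
from plant import grab_frame
go([.47,.25,.16],119.8)
cv2.imwrite('pics/w3.png',grab_frame('wrist'))
E
```

```text
t3.20 pos [0.4499 0.0538 0.1677] yaw 119.85 grip 0.226 F [ 0.5 -0.3 -2.7] | d [-11.51  16.01   0.77] r [-0.001  0.001  0.001]
```

View pics/w3.png

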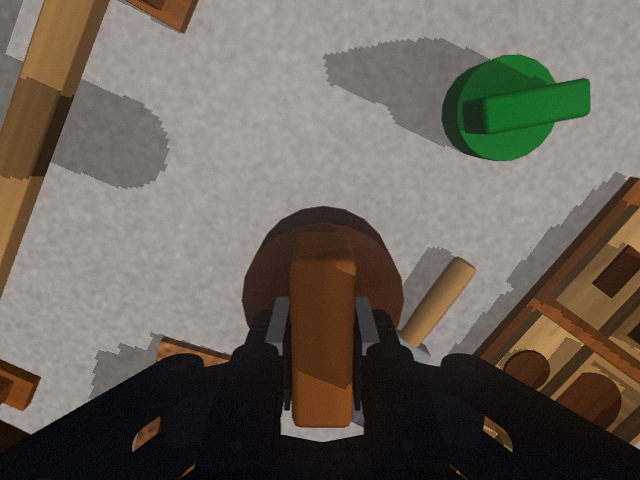

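```bash
python3 - <<'E'
from h import *
s=monitor.state(); r=Rq(s['tool_rot'])
t=np.linspace(0,2*np.pi,200)
for z in (.010,.046):
    P=np.c_[.003+.032*np.cos(t),.032*np.sin(t),0*t+z]; q=proj('wrist',s['tool_pos']+r.apply(P),s)
    print(z,'l,r,top',q[:,0].min().round(1),q[:,0].max().round(1),q[:,1].min().round(1))
go([.54,.35,.20],119.8)
E
```

```text
0.01 l,r,top 239.6 403.9 219.2
0.046 l,r,top 254.0 389.6 202.5
t3.25 pos [0.4486 0.0539 0.1655] yaw 119.85 grip 0.224 F [-0.2 -0.4 -2.6] | d [-22.66  21.13  -3.48] r [ 0.001 -0.002  0.001]
```

Emit:
play_rows --commands '[{"dx":-4,"dy":3,"dz":-2,"rx":0,"ry":0,"rz":0,"claw":1},{"dx":-8,"dy":6.5,"dz":-3.5,"rx":0,"ry":0,"rz":0,"claw":1},{"dx":-12,"dy":10,"dz":-3.5,"rx":0,"ry":0,"rz":0,"claw":1},{"dx":-16,"dy":13.5,"dz":-3.5,"rx":0,"ry":0,"rz":0,"claw":1},{"dx":-19,"dy":17,"dz":-3.5,"rx":0,"ry":0,"rz":0,"claw":1}]'

```text
time: 3.75
tool_pos: [0.5257, 0.2868, 0.1962]
tool_rot: [-0.004, -0.257, 0.966, -0.0]
contact_force: [1.3, -0.7, -1.3]
gripper_width: 0.223
```

```bash
python3 - <<'E'
from h import *
go([.54,.35,.20],119.8)
E
```

```text
t3.75 pos [0.5257 0.2868 0.1962] yaw 119.82 grip 0.223 F [ 1.3 -0.7 -1.3] | d [-4.38  4.77 -0.4 ] r [ 0.001 -0.008  0.   ]
```

Emit:
play_rows --commands '[{"dx":-3.5,"dy":3.5,"dz":-0.4,"rx":0,"ry":0,"rz":0,"claw":1},{"dx":-4.4,"dy":4.8,"dz":-0.4,"rx":0,"ry":0,"rz":0,"claw":1},{"dx":-4.4,"dy":4.8,"dz":-0.4,"rx":0,"ry":0,"rz":0,"claw":1},{"dx":-4.4,"dy":4.8,"dz":-0.4,"rx":0,"ry":0,"rz":0,"claw":1}]'

```text
time: 4.15
tool_pos: [0.5388, 0.3492, 0.1971]
tool_rot: [-0.006, -0.257, 0.966, -0.001]
contact_force: [0.0, -0.2, -1.8]
gripper_width: 0.221
```

```bash
python3 - <<'E'
from h import *
from plant import grab_frame
go([.54,.35,.20],119.8)
s=monitor.state(); np.save('w4.npy',np.r_[s['tool_pos'],s['tool_rot']])
cv2.imwrite('pics/w4.png',grab_frame('wrist'))
E
```

```text
t4.15 pos [0.5388 0.3492 0.1971] yaw 119.84 grip 0.221 F [ 0.  -0.2 -1.8] | d [-0.14  0.01 -0.29] r [ 0.001 -0.013  0.001]
```

View pics/w4.png

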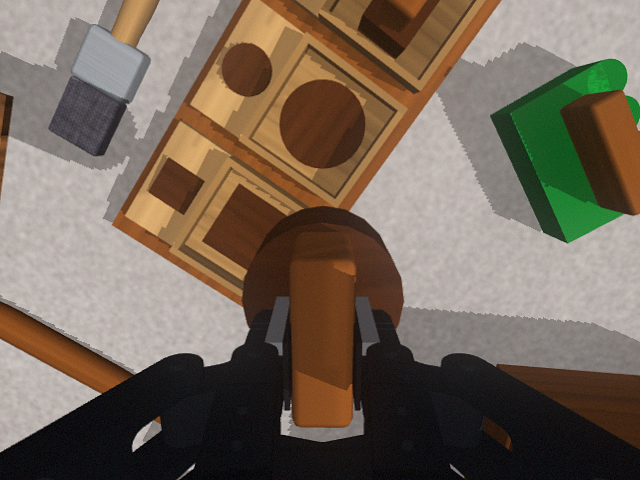

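The slot's floor disc is fully visible at (323,123), with its label disc at (246,69).

```bash
python3 - <<'E'
from h import *
a=np.load('w4.npy'); st=dict(tool_pos=a[:3],tool_rot=a[3:])
im=cv2.imread('pics/w4.png'); hsv=cv2.cvtColor(im,cv2.COLOR_BGR2HSV)
print(hsv[123,323],hsv[180,320],hsv[69,246])
m=((hsv[...,2]<90)&(hsv[...,1]>110)&(hsv[...,0]<20)).astype(np.uint8)*255
for roi,z in (((275,74,372,173),.015),((215,38,275,100),.021)):
    x0,y0,x1,y1=roi; mm=m*0; mm[y0:y1,x0:x1]=m[y0:y1,x0:x1]
    mm=cv2.morphologyEx(mm,cv2.MORPH_OPEN,np.ones((9,9)))
    c=max(cv2.findContours(mm,0,1)[0],key=cv2.contourArea); e=cv2.fitEllipse(c); w=cast('wrist',c[:,0],z,st)
    (ex,ey),er=cv2.minEnclosingCircle(np.float32(w[:,:2])); print(e,'ctr',cast('wrist',[e[0]],z,st).round(4),ex,ey,'diam',2*er)
E
```

```text
[ 10 183  92] [ 16 151 130] [ 12 164  95]
((338.6443786621094, 137.68887329101562), (41.693084716796875, 67.72571563720703), 42.6436882019043) ctr [[0.4782 0.329  0.015 ]] 0.4787939488887787 0.3245829939842224 diam 0.056880753487348557
((263.7109375, 78.34355163574219), (11.61131477355957, 23.35025405883789), 19.446754455566406) ctr [[0.4695 0.2619 0.021 ]] 0.46939003467559814 0.26168331503868103 diam 0.01667156256735325
```

Threshold too tight; I'll raise it.

```bash
python3 - <<'E'
from h import *
a=np.load('w4.npy'); st=dict(tool_pos=a[:3],tool_rot=a[3:])
im=cv2.imread('pics/w4.png'); hsv=cv2.cvtColor(im,cv2.COLOR_BGR2HSV)
m=((hsv[...,2]<115)&(hsv[...,1]>158)&(hsv[...,0]<20)).astype(np.uint8)*255
for roi,z in (((275,74,372,173),.015),((215,38,275,100),.021)):
    x0,y0,x1,y1=roi; mm=m*0; mm[y0:y1,x0:x1]=m[y0:y1,x0:x1]
    mm=cv2.morphologyEx(mm,cv2.MORPH_CLOSE,np.ones((5,5)));mm=cv2.morphologyEx(mm,cv2.MORPH_OPEN,np.ones((11,11)))
    c=max(cv2.findContours(mm,0,1)[0],key=cv2.contourArea); e=cv2.fitEllipse(c); w=cast('wrist',c[:,0],z,st)
    (ex,ey),er=cv2.minEnclosingCircle(np.float32(w[:,:2])); print(e,'ctr',cast('wrist',[e[0]],z,st).round(4),ex,ey,'diam',2*er)
o=[[247,135],[309,36],[405,100],[337,207]]  # tray wall inner/outer corners, by eye, z .032
w=cast('wrist',o,.032,st);print(w.round(4).tolist(),w.mean(0))
E
```

```text
((321.4983825683594, 123.31280517578125), (83.15772247314453, 87.64525604248047), 9.003066062927246) ctr [[0.4756 0.3128 0.015 ]] 0.4763457179069519 0.31349992752075195 diam 0.06367252767086029
((246.7368621826172, 69.55708312988281), (46.953468322753906, 51.69329833984375), 167.5254364013672) ctr [[0.4703 0.2488 0.021 ]] 0.47038355469703674 0.24883872270584106 diam 0.035115793347358704
[[0.5091, 0.2711, 0.032], [0.4313, 0.2777, 0.032], [0.4335, 0.3555, 0.032], [0.5218, 0.3525, 0.032]] [0.47391044 0.31420685 0.032     ]
```

```bash
python3 - <<'E'
from h import *
go([.477,.314,.12],119.8)
E
```

```text
t4.20 pos [0.5392 0.3488 0.1979] yaw 119.78 grip 0.227 F [-0.7 -0.5 -1.5] | d [7.04 0.06 7.87] r [ 0.001 -0.011 -0.   ]
```

Emit:
play_rows --commands '[{"dx":4,"dy":0.1,"dz":2,"rx":0,"ry":-0.01,"rz":0,"claw":1},{"dx":7.0,"dy":0.1,"dz":4,"rx":0,"ry":-0.01,"rz":0,"claw":1},{"dx":7.0,"dy":0.1,"dz":7,"rx":0,"ry":-0.01,"rz":0,"claw":1},{"dx":7.0,"dy":0.1,"dz":7.8,"rx":0,"ry":-0.01,"rz":0,"claw":1},{"dx":7.0,"dy":0.1,"dz":7.8,"rx":0,"ry":-0.01,"rz":0,"claw":1}]'

```text
time: 4.7
tool_pos: [0.4762, 0.3129, 0.1192]
tool_rot: [-0.002, -0.256, 0.967, -0.0]
contact_force: [0.5, 0.7, -1.3]
gripper_width: 0.221
```

```bash
python3 - <<'E'
from h import *
from plant import grab_frame
cv2.imwrite('pics/s5.png',grab_frame('scene')); cv2.imwrite('pics/w5.png',grab_frame('wrist'))
go([.477,.314,.066],119.8)
im=cv2.imread('pics/s5.png')[140:260,320:470]; cv2.imwrite('pics/s5c.png',cv2.resize(im,None,fx=4,fy=4,interpolation=2))
E
```

```text
t4.80 pos [0.4784 0.3144 0.1222] yaw 119.72 grip 0.222 F [ 0.6  0.  -0.9] | d [0.14 0.03 5.62] r [ 0.001  0.001 -0.001]
```

View pics/s5c.png

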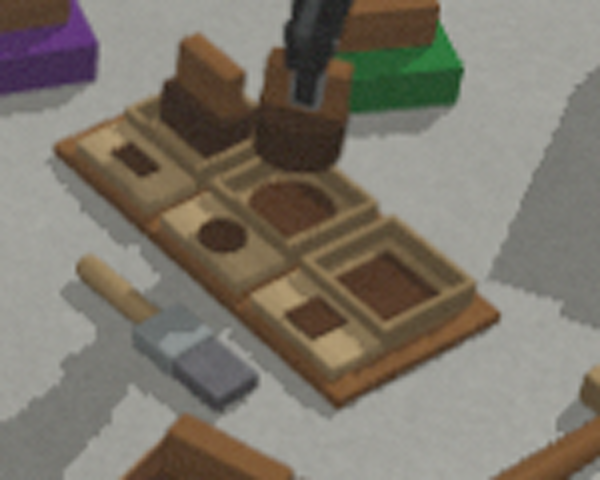

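View pics/w5.png

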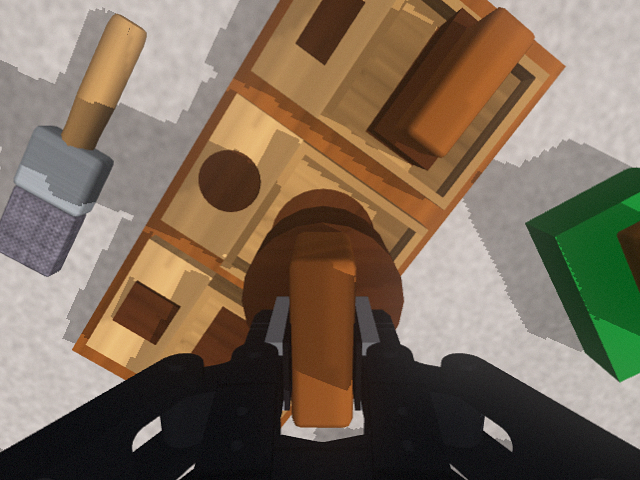

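The block hangs over the disc slot, clear of the bar block. I'll lower it in two stages.

Emit:
play_rows --commands '[{"dx":0.1,"dy":0,"dz":2,"rx":0,"ry":0,"rz":0,"claw":1},{"dx":0.1,"dy":0,"dz":4,"rx":0,"ry":0,"rz":0,"claw":1},{"dx":0.1,"dy":0,"dz":5.2,"rx":0,"ry":0,"rz":0,"claw":1},{"dx":0.1,"dy":0,"dz":5.6,"rx":0,"ry":0,"rz":0,"claw":1},{"dx":0.1,"dy":0,"dz":5.6,"rx":0,"ry":0,"rz":0,"claw":1}]'

```text
time: 5.3
tool_pos: [0.4779, 0.3141, 0.0664]
tool_rot: [0.0, -0.256, 0.967, 0.0]
contact_force: [-0.8, 0.4, -0.5]
gripper_width: 0.223
```

```bash
python3 - <<'E'
from h import *
from plant import grab_frame
cv2.imwrite('pics/w6.png',grab_frame('wrist'))
go([.477,.314,.061],119.8)
E
```

```text
t5.35 pos [0.4782 0.3143 0.0671] yaw 119.72 grip 0.225 F [ 0.5  0.2 -1.5] | d [0.12 0.03 0.61] r [ 0.     0.002 -0.001]
```

View pics/w6.png

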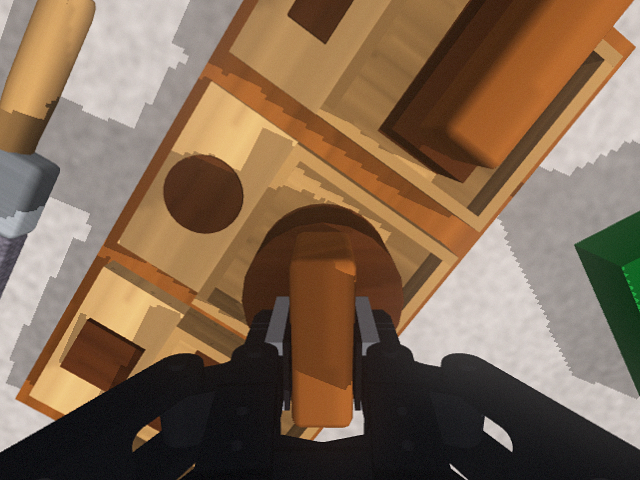

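Emit:
play_rows --commands '[{"dx":0.1,"dy":0,"dz":0.2,"rx":0,"ry":0,"rz":0,"claw":1},{"dx":0.1,"dy":0,"dz":0.4,"rx":0,"ry":0,"rz":0,"claw":1},{"dx":0.1,"dy":0,"dz":0.6,"rx":0,"ry":0,"rz":0,"claw":1},{"dx":0.1,"dy":0,"dz":0.6,"rx":0,"ry":0,"rz":0,"claw":1},{"dx":0.1,"dy":0,"dz":0.6,"rx":0,"ry":0,"rz":0,"claw":1}]'

```text
time: 5.85
tool_pos: [0.4776, 0.314, 0.0614]
tool_rot: [0.001, -0.256, 0.967, 0.001]
contact_force: [0.2, -0.1, -0.8]
gripper_width: 0.223
```

```bash
python3 - <<'E'
from h import *
go([.477,.314,.061],119.8)
E
```

```text
t5.85 pos [0.4776 0.314  0.0614] yaw 119.72 grip 0.223 F [ 0.2 -0.1 -0.8] | d [0.05 0.03 0.04] r [ 0.     0.003 -0.001]
```

Emit:
play_rows --commands '[{"dx":0,"dy":0,"dz":0.1,"rx":0,"ry":0,"rz":0,"claw":1},{"dx":0,"dy":0,"dz":0.2,"rx":0,"ry":0,"rz":0,"claw":1},{"dx":0,"dy":0,"dz":0.2,"rx":0,"ry":0,"rz":0,"claw":1},{"dx":0,"dy":0,"dz":0.2,"rx":0,"ry":0,"rz":0,"claw":1}]'

```text
time: 6.25
tool_pos: [0.4779, 0.3143, 0.0612]
tool_rot: [0.001, -0.257, 0.967, 0.001]
contact_force: [-3.0, -1.1, 8.4]
gripper_width: 0.227
```

Contact with 8 N upward at TCP z = 0.061, as predicted for the slot floor. Now I'll release it partially.

Emit:
play_rows --commands '[{"dx":0,"dy":0,"dz":0,"rx":0,"ry":0,"rz":0,"claw":0.5},{"dx":0,"dy":0,"dz":0,"rx":0,"ry":0,"rz":0,"claw":0.5},{"dx":0,"dy":0,"dz":0,"rx":0,"ry":0,"rz":0,"claw":0.5},{"dx":0,"dy":0,"dz":-1,"rx":0,"ry":0,"rz":0,"claw":0.5},{"dx":0,"dy":0,"dz":-4,"rx":0,"ry":0,"rz":0,"claw":0.5}]'

```text
time: 6.75
tool_pos: [0.4753, 0.3129, 0.0983]
tool_rot: [-0.002, -0.256, 0.967, -0.0]
contact_force: [-0.7, 0.4, 0.4]
gripper_width: 0.501
```

Emit:
play_rows --commands '[{"dx":0,"dy":0,"dz":-4,"rx":0,"ry":0,"rz":0,"claw":0.5},{"dx":0,"dy":0,"dz":-8,"rx":0,"ry":0,"rz":0,"claw":0.5},{"dx":0,"dy":0,"dz":-13,"rx":0,"ry":0,"rz":0,"claw":0.5},{"dx":0,"dy":0,"dz":-15,"rx":0,"ry":0,"rz":0,"claw":0.5},{"dx":0,"dy":0,"dz":-15,"rx":0,"ry":0,"rz":0,"claw":0.5}]'

```text
time: 7.25
tool_pos: [0.4781, 0.3142, 0.2544]
tool_rot: [0.002, -0.256, 0.967, 0.001]
contact_force: [0.3, 0.5, 0.1]
gripper_width: 0.503
```

```bash
python3 - <<'E'
from h import *
from plant import grab_frame
s=monitor.state(); np.save('w7.npy',np.r_[s['tool_pos'],s['tool_rot']])
cv2.imwrite('pics/w7.png',grab_frame('wrist')); cv2.imwrite('pics/s7.png',grab_frame('scene'));cv2.imwrite('pics/top7.png',grab_frame('top'))
go([.65,.057,.25],90)
im=cv2.imread('pics/s7.png')[140:340,260:470]; cv2.imwrite('pics/s7c.png',cv2.resize(im,None,fx=3,fy=3,interpolation=2))
E
```

```text
t7.40 pos [0.4753 0.3128 0.2467] yaw 119.72 grip 0.498 F [ 1.  -0.5 -0.7] | d [ -2.49 -30.88  -0.38] r [-0.001 -0.007  0.519]
```

View pics/s7c.png

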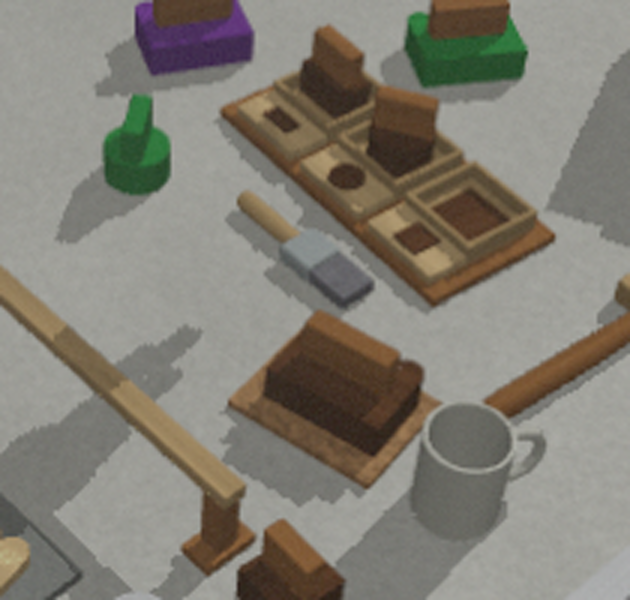

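View pics/w7.png

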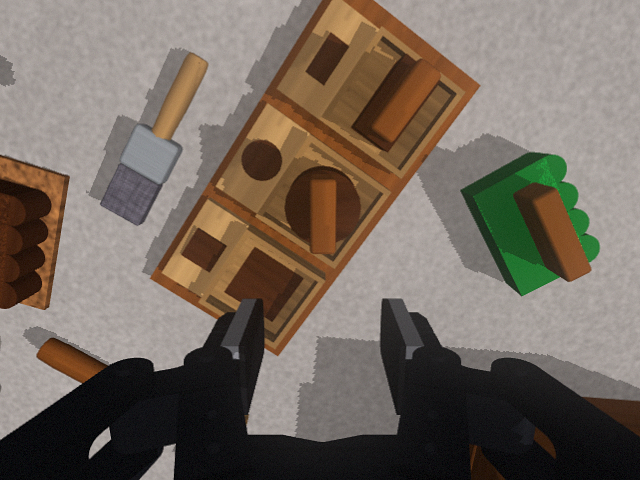

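The round block stands flat in its slot and has been released. The scalloped block's scallops face +y, towards the rack, as the plaque's do. I'll check the centring and then move over the scalloped block.

```bash
python3 - <<'E'
from h import *
a=np.load('w7.npy'); st=dict(tool_pos=a[:3],tool_rot=a[3:])
im=cv2.imread('pics/w7.png'); hsv=cv2.cvtColor(im,cv2.COLOR_BGR2HSV)
m=((hsv[...,0]<25)&(hsv[...,1]>120)&(hsv[...,2]>95)).astype(np.uint8)*255
print(hsv[210,323],hsv[210,295],hsv[170,330])
m=((hsv[...,2]<110)&(hsv[...,1]>120)).astype(np.uint8)*255; mm=m*0; mm[160:262,280:368]=m[160:262,280:368]
mm=cv2.morphologyEx(mm,cv2.MORPH_OPEN,np.ones((9,9)))
c=max(cv2.findContours(mm,0,1)[0],key=cv2.contourArea); (x,y),r=cv2.minEnclosingCircle(np.float32(cast('wrist',c[:,0],.051,st)[:,:2])); print('block',x,y,2*r)
# label disc
mm=m*0; mm[135:185,238:288]=m[135:185,238:288]; mm=cv2.morphologyEx(mm,cv2.MORPH_OPEN,np.ones((9,9)))
c=max(cv2.findContours(mm,0,1)[0],key=cv2.contourArea); (x,y),r=cv2.minEnclosingCircle(np.float32(cast('wrist',c[:,0],.021,st)[:,:2])); print('label',x,y,2*r)
go([.63,.057,.25],100)
E
```

```text
[ 13 189 128] [ 12 173  56] [ 11 153  45]
block 0.47565385699272156 0.31236207485198975 0.06843576580286026
label 0.4706003665924072 0.24858258664608002 0.035829052329063416
t7.40 pos [0.4753 0.3128 0.2467] yaw 119.72 grip 0.498 F [ 1.  -0.5 -0.7] | d [ -0.75 -29.88  -0.37] r [-0.    -0.007  0.344]
```

Round block is at (0.4757, 0.3124) against the slot centre at (0.4757, 0.3128), so it is centred.

Emit:
play_rows --commands '[{"dx":0,"dy":-5,"dz":-0.4,"rx":0,"ry":0,"rz":0.1,"claw":0.5},{"dx":0,"dy":-10,"dz":-0.4,"rx":0,"ry":0,"rz":0.2,"claw":0.5},{"dx":-0.5,"dy":-15,"dz":-0.4,"rx":0,"ry":0,"rz":0.344,"claw":0.4},{"dx":-0.8,"dy":-20,"dz":-0.4,"rx":0,"ry":0,"rz":0.344,"claw":0.3},{"dx":-0.8,"dy":-25,"dz":-0.4,"rx":0,"ry":0,"rz":0.344,"claw":0.3}]'

```text
time: 7.9
tool_pos: [0.6056, 0.0982, 0.2472]
tool_rot: [-0.006, -0.087, 0.996, -0.001]
contact_force: [1.0, -0.3, 0.0]
gripper_width: 0.7
```

```bash
python3 - <<'E'
from h import *
go([.63,.057,.25],100)
E
```

```text
t7.90 pos [0.6056 0.0982 0.2472] yaw 100.02 grip 0.7 F [ 1.  -0.3  0. ] | d [-1.68 -4.48 -0.3 ] r [-0.    -0.012  0.   ]
```

Emit:
play_rows --commands '[{"dx":-1.7,"dy":-4.5,"dz":-0.3,"rx":0,"ry":-0.01,"rz":0,"claw":0.3},{"dx":-1.7,"dy":-4.5,"dz":-0.3,"rx":0,"ry":-0.01,"rz":0,"claw":0.3},{"dx":-1.7,"dy":-4.5,"dz":-0.3,"rx":0,"ry":-0.01,"rz":0,"claw":0.3},{"dx":-1.7,"dy":-4.5,"dz":-0.3,"rx":0,"ry":-0.01,"rz":0,"claw":0.3}]'

```text
time: 8.3
tool_pos: [0.6292, 0.0577, 0.2482]
tool_rot: [-0.002, -0.088, 0.996, 0.0]
contact_force: [-1.1, 0.1, -0.1]
gripper_width: 0.697
```

```bash
python3 - <<'E'
from h import *
from plant import grab_frame
s=monitor.state(); np.save('w8.npy',np.r_[s['tool_pos'],s['tool_rot']])
cv2.imwrite('pics/w8.png',grab_frame('wrist'))
go([.63,.057,.25],100)
E
```

```text
t8.35 pos [0.6293 0.0581 0.2488] yaw 100.11 grip 0.704 F [-0.1  0.5 -0.3] | d [-0.05 -0.12 -0.12] r [ 0.    -0.004  0.002]
```

View pics/w8.png

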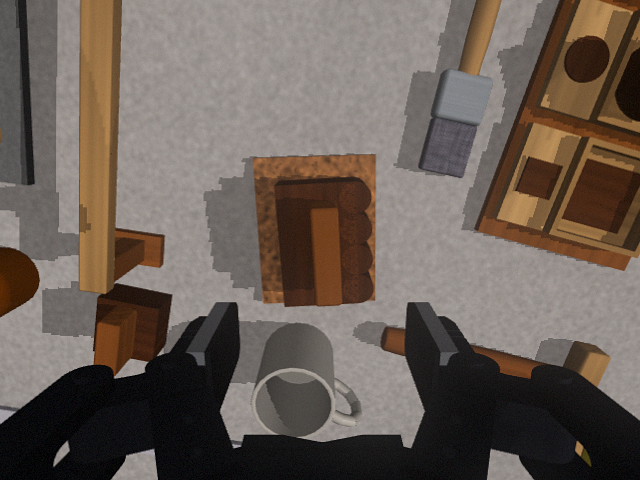

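The scalloped block is at (325,242) in the wrist view, dark on its cork pad, with its scallops to the right (+y). Its handle runs from (324,208) to (330,305).

```bash
python3 - <<'E'
from h import *
a=np.load('w8.npy'); st=dict(tool_pos=a[:3],tool_rot=a[3:])
im=cv2.imread('pics/w8.png'); hsv=cv2.cvtColor(im,cv2.COLOR_BGR2HSV)
print(hsv[250,290],hsv[250,327],hsv[165,300])
h=((hsv[...,2]>75)&(hsv[...,1]>150)&(hsv[...,0]<25)).astype(np.uint8)*255; mm=h*0; mm[190:315,295:348]=h[190:315,295:348]
mm=cv2.morphologyEx(mm,cv2.MORPH_OPEN,np.ones((7,7)))
c=max(cv2.findContours(mm,0,1)[0],key=cv2.contourArea)
b=cv2.boxPoints(cv2.minAreaRect(c));w=cast('wrist',b,.082,st);print(b.round(1).tolist(),w.mean(0).round(4),[np.linalg.norm(w[i]-w[i-1]).round(4) for i in range(4)])
e=[w[i]-w[i-1] for i in range(4)]; e=max(e,key=np.linalg.norm); print('angle',np.degrees(np.arctan2(e[1],e[0]))%180)
# block straight -y edge, eye line (276,183)->(284,305), z=.044
q=cast('wrist',[[276,184],[284,304],[276,182],[341,178]],.044,st); d=q[0]-q[1]; print(np.degrees(np.arctan2(d[1],d[0]))%180,q.round(4).tolist())
cv2.imwrite('pics/w8c.png',cv2.resize(im[140:320,230:400],None,fx=3.3,fy=3.3))
E
```

```text
[  8 137  52] [ 13 182 118] [ 12 149 132]
[[310.1000061035156, 208.39999389648438], [337.79998779296875, 207.0], [342.8999938964844, 304.29998779296875], [315.29998779296875, 305.79998779296875]] [0.6559 0.0665 0.082 ] [np.float64(0.0782), np.float64(0.0206), np.float64(0.0781), np.float64(0.0219)]
angle 12.63783206544224
12.25713460995729 [[0.6121, 0.0168, 0.044], [0.7161, 0.0394, 0.044], [0.6105, 0.0165, 0.044], [0.5979, 0.0684, 0.044]]
```

View pics/w8c.png

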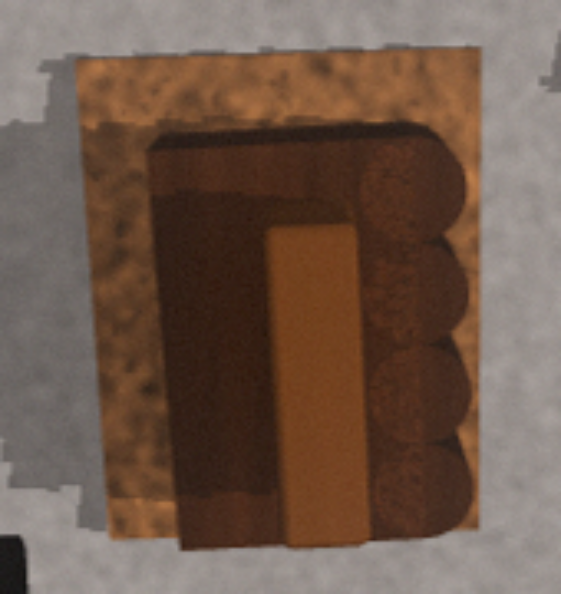

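```bash
python3 - <<'E'
from h import *
go([.656,.0665,.11],102.5)
E
```

```text
t8.35 pos [0.6293 0.0581 0.2488] yaw 100.11 grip 0.704 F [-0.1  0.5 -0.3] | d [-2.83  0.36 13.87] r [ 0.    -0.004 -0.042]
```

Emit:
play_rows --commands '[{"dx":-2.8,"dy":0.4,"dz":3,"rx":0,"ry":0,"rz":-0.042,"claw":0.3},{"dx":-2.8,"dy":0.4,"dz":7,"rx":0,"ry":0,"rz":-0.042,"claw":0.3},{"dx":-2.8,"dy":0.4,"dz":11,"rx":0,"ry":0,"rz":-0.042,"claw":0.3},{"dx":-2.8,"dy":0.4,"dz":13.9,"rx":0,"ry":0,"rz":-0.042,"claw":0.3},{"dx":-2.8,"dy":0.4,"dz":13.9,"rx":0,"ry":0,"rz":-0.042,"claw":0.3}]'

```text
time: 8.85
tool_pos: [0.6509, 0.0686, 0.1033]
tool_rot: [-0.007, -0.11, 0.994, 0.001]
contact_force: [-0.5, 0.5, -0.5]
gripper_width: 0.698
```

```bash
python3 - <<'E'
from h import *
from plant import grab_frame
cv2.imwrite('pics/w9.png',grab_frame('wrist'))
go([.656,.0665,.052],102.5)
E
```

```text
t8.90 pos [0.6531 0.0683 0.1069] yaw 102.63 grip 0.697 F [ 0.5 -0.6  0. ] | d [-0.29 -0.25  5.49] r [ 0.002 -0.009  0.002]
```

View pics/w9.png

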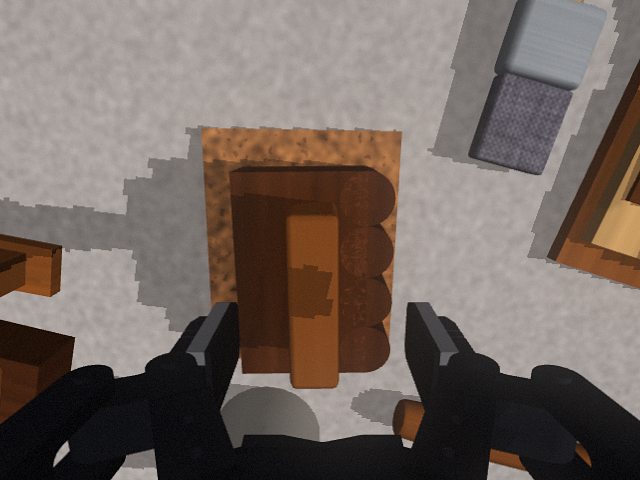

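The handle at (314,300) lies between the pads, about 2.5 mm to the -y side, which matches the computed correction. I'll lower and grip.

Emit:
play_rows --commands '[{"dx":-0.3,"dy":-0.2,"dz":2,"rx":0,"ry":-0.01,"rz":0,"claw":0.3},{"dx":-0.3,"dy":-0.2,"dz":4,"rx":0,"ry":-0.01,"rz":0,"claw":0.3},{"dx":-0.3,"dy":-0.2,"dz":5.2,"rx":0,"ry":-0.01,"rz":0,"claw":0.3},{"dx":-0.3,"dy":-0.2,"dz":5.5,"rx":0,"ry":-0.01,"rz":0,"claw":0.3},{"dx":-0.3,"dy":-0.2,"dz":5.5,"rx":0,"ry":-0.01,"rz":0,"claw":0.3}]'

```text
time: 9.4
tool_pos: [0.6566, 0.0674, 0.0531]
tool_rot: [0.001, -0.11, 0.994, 0.001]
contact_force: [-0.2, 0.2, 0.1]
gripper_width: 0.699
```

```bash
python3 - <<'E'
from h import *
go([.656,.0665,.052],102.5)
E
```

```text
t9.40 pos [0.6566 0.0674 0.0531] yaw 102.65 grip 0.699 F [-0.2  0.2  0.1] | d [ 0.07 -0.07  0.11] r [0.001 0.002 0.003]
```

Emit:
play_rows --commands '[{"dx":0,"dy":0,"dz":0,"rx":0,"ry":0,"rz":0,"claw":1},{"dx":0,"dy":0,"dz":0,"rx":0,"ry":0,"rz":0,"claw":1},{"dx":0,"dy":0,"dz":0,"rx":0,"ry":0,"rz":0,"claw":1},{"dx":0,"dy":0,"dz":0,"rx":0,"ry":0,"rz":0,"claw":1},{"dx":0,"dy":0,"dz":0,"rx":0,"ry":0,"rz":0,"claw":1}]'

```text
time: 9.9
tool_pos: [0.6576, 0.0671, 0.0546]
tool_rot: [0.002, -0.11, 0.994, 0.001]
contact_force: [0.1, -0.9, 5.9]
gripper_width: 0.248
```

```bash
python3 - <<'E'
from h import *
go([.656,.0665,.20],102.5)
E
```

```text
t9.90 pos [0.6576 0.0671 0.0546] yaw 102.64 grip 0.248 F [ 0.1 -0.9  5.9] | d [ 1.100e-01 -1.000e-02 -1.455e+01] r [0.001 0.004 0.002]
```

Emit:
play_rows --commands '[{"dx":0,"dy":0,"dz":-2,"rx":0,"ry":0,"rz":0,"claw":1},{"dx":0,"dy":0,"dz":-5,"rx":0,"ry":0,"rz":0,"claw":1},{"dx":0,"dy":0,"dz":-9,"rx":0,"ry":0,"rz":0,"claw":1},{"dx":0,"dy":0,"dz":-13,"rx":0,"ry":0,"rz":0,"claw":1},{"dx":0,"dy":0,"dz":-14.5,"rx":0,"ry":0,"rz":0,"claw":1}]'

```text
time: 10.4
tool_pos: [0.6587, 0.067, 0.2038]
tool_rot: [0.005, -0.11, 0.994, 0.0]
contact_force: [1.4, 0.1, -1.6]
gripper_width: 0.249
```

```bash
python3 - <<'E'
from h import *
from plant import grab_frame
im=grab_frame('top'); cv2.imwrite('pics/top10.png',im); cv2.imwrite('pics/s10.png',grab_frame('scene'))
go([.65,.03,.20],102.5)
im=cv2.imread('pics/top0.png'); hsv=cv2.cvtColor(im,cv2.COLOR_BGR2HSV)
m=((hsv[...,1]>75)).astype(np.uint8)*255
mm=m*0; mm[195:312,415:475]=m[195:312,415:475]
for c in cv2.findContours(mm,0,1)[0]:
    if cv2.contourArea(c)<200: continue
    b=cv2.boxPoints(cv2.minAreaRect(c)); w=cast('top',b,.022); e=[w[i]-w[i-1] for i in range(4)]; el=max(e,key=np.linalg.norm)
    print(cv2.contourArea(c),b.round(1).tolist(),w.mean(0).round(4),[np.linalg.norm(x).round(4) for x in e],np.degrees(np.arctan2(el[1],el[0]))%180)
m=((hsv[...,1]>75)&(hsv[...,2]>90)).astype(np.uint8)*255; mm=m*0; mm[180:305,370:388]=m[180:305,370:388]
c=max(cv2.findContours(mm,0,1)[0],key=cv2.contourArea); b=cv2.boxPoints(cv2.minAreaRect(c)); print('rail',cast('top',b,.085).round(3).tolist())
E
```

```text
t10.50 pos [0.6583 0.067  0.202 ] yaw 102.64 grip 0.248 F [ 0.2 -0.4 -2.9] | d [ 1.62 -3.43  0.18] r [-0.     0.009  0.002]
1219.5 [[425.29998779296875, 299.79998779296875], [431.20001220703125, 258.5], [462.6000061035156, 262.8999938964844], [456.70001220703125, 304.20001220703125]] [ 0.4368 -0.2867  0.022 ] [np.float64(0.0815), np.float64(0.1098), np.float64(0.0827), np.float64(0.1098)] 169.67409453593743
1116.0 [[418.5, 212.0], [448.0, 203.1999969482422], [459.79998779296875, 242.60000610351562], [430.29998779296875, 251.39999389648438]] [ 0.5807 -0.2791  0.022 ] [np.float64(0.1099), np.float64(0.0832), np.float64(0.1104), np.float64(0.082)] 14.20258578094598
rail [[0.37, -0.089, 0.085], [0.689, -0.093, 0.085], [0.69, -0.134, 0.085], [0.37, -0.129, 0.085]]
```

View pics/s10.png

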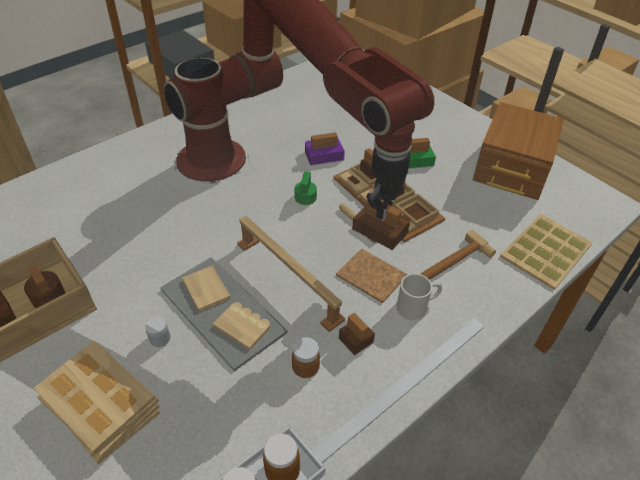

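The scalloped block is lifted level and clear of the pad. I'll cross the rail at its middle, with the underside around 0.165 against the rail's 0.085.

```bash
python3 - <<'E'
from h import *
go([.60,-.09,.212],104)
E
```

```text
t10.50 pos [0.6583 0.067  0.202 ] yaw 102.64 grip 0.248 F [ 0.2 -0.4 -2.9] | d [  9.11 -14.04  -1.08] r [-0.     0.009 -0.024]
```

Emit:
play_rows --commands '[{"dx":1.5,"dy":-2.5,"dz":-1.1,"rx":0,"ry":0,"rz":-0.024,"claw":1},{"dx":3.7,"dy":-5.6,"dz":-1.1,"rx":0,"ry":0,"rz":-0.024,"claw":1},{"dx":5.5,"dy":-8.6,"dz":-1.1,"rx":0,"ry":0,"rz":-0.024,"claw":1},{"dx":7.5,"dy":-11.6,"dz":-1.1,"rx":0,"ry":0,"rz":-0.024,"claw":1},{"dx":9.1,"dy":-14,"dz":-1.1,"rx":0,"ry":0,"rz":-0.024,"claw":1}]'

```text
time: 11.0
tool_pos: [0.5975, -0.0907, 0.2076]
tool_rot: [0.001, -0.122, 0.993, 0.002]
contact_force: [-0.2, 0.4, -3.2]
gripper_width: 0.244
```

```bash
python3 - <<'E'
from h import *
go([.688,-.252,.222],104)
go([.60,-.20,.215],104)
E
```

```text
t11.00 pos [ 0.5975 -0.0907  0.2076] yaw 103.98 grip 0.244 F [-0.2  0.4 -3.2] | d [ -4.89 -17.83  -1.47] r [ 0.003  0.003 -0.   ]
t11.00 pos [ 0.5975 -0.0907  0.2076] yaw 103.98 grip 0.244 F [-0.2  0.4 -3.2] | d [  2.39 -10.66  -0.77] r [ 0.003  0.003 -0.   ]
```

Emit:
play_rows --commands '[{"dx":0,"dy":-3,"dz":-1,"rx":0,"ry":0,"rz":0,"claw":1},{"dx":0,"dy":-6.5,"dz":-1.5,"rx":0,"ry":0,"rz":0,"claw":1},{"dx":-1,"dy":-10.5,"dz":-1.5,"rx":0,"ry":0,"rz":0,"claw":1},{"dx":-3,"dy":-14.5,"dz":-1.5,"rx":0,"ry":0,"rz":0,"claw":1},{"dx":-4.9,"dy":-17.8,"dz":-1.5,"rx":0,"ry":0,"rz":0,"claw":1}]'

```text
time: 11.5
tool_pos: [0.6872, -0.2531, 0.2173]
tool_rot: [-0.001, -0.121, 0.993, 0.003]
contact_force: [-0.9, 0.2, -2.4]
gripper_width: 0.244
```

Emit:
play_rows --commands '[{"dx":-0.2,"dy":-0.3,"dz":0,"rx":0,"ry":0,"rz":0,"claw":1},{"dx":-0.2,"dy":-0.3,"dz":0,"rx":0,"ry":0,"rz":0,"claw":1},{"dx":-0.2,"dy":-0.3,"dz":0,"rx":0,"ry":0,"rz":0,"claw":1}]'

```text
time: 11.8
tool_pos: [0.6884, -0.2543, 0.214]
tool_rot: [-0.003, -0.121, 0.993, 0.005]
contact_force: [-0.4, 0.2, -2.0]
gripper_width: 0.245
```

```bash
python3 - <<'E'
from h import *
from plant import grab_frame
s=monitor.state(); np.save('w11.npy',np.r_[s['tool_pos'],s['tool_rot']])
cv2.imwrite('pics/w11.png',grab_frame('wrist'))
go([.688,-.252,.222],104)
E
```

```text
t11.85 pos [ 0.6888 -0.2542  0.2154] yaw 103.95 grip 0.249 F [ 0.5  0.5 -2.8] | d [ 0.02  0.24 -0.66] r [ 0.009 -0.004 -0.001]
```

View pics/w11.png

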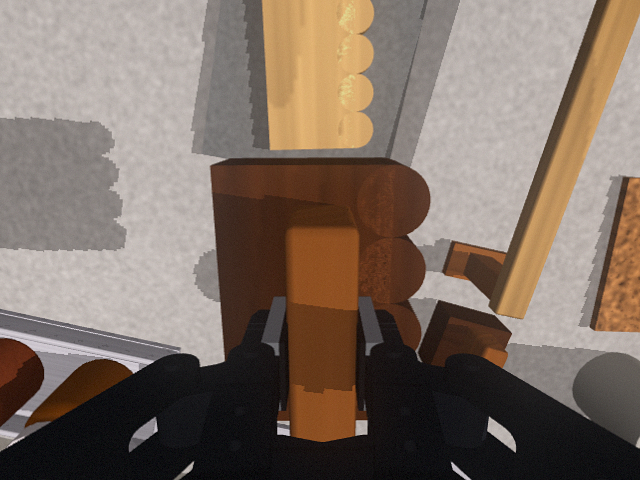

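The plaque fills the top of the view: left edge (261,0)–(270,150), near edge at y≈150, scallops to the right as on the held block. I'll fit those edges and the held block's.

```bash
python3 - <<'E'
from h import *
a=np.load('w11.npy'); st=dict(tool_pos=a[:3],tool_rot=a[3:])
im=cv2.imread('pics/w11.png'); hsv=cv2.cvtColor(im,cv2.COLOR_BGR2HSV)
print(hsv[75,300],hsv[75,230],hsv[155,300])
m=((hsv[...,1]>80)&(hsv[...,2]>110)).astype(np.uint8)*255; mm=m*0; mm[0:156,240:385]=m[0:156,240:385]
c=max(cv2.findContours(mm,0,1)[0],key=cv2.contourArea)
mk=mm*0; cv2.drawContours(mk,[c],-1,255,-1)
L=np.array([[np.where(mk[y])[0].min()-.5,y] for y in range(5,140)]); 
B=np.array([[x,np.where(mk[:,x])[0].max()+.5] for x in range(280,338)])
Rr=np.array([[np.where(mk[y])[0].max()+.5,y] for y in range(0,150)])
w=lambda p:cast('wrist',p,.022,st)[:,:2]
def fit(P):
    v=cv2.fitLine(np.float32(P),cv2.DIST_HUBER,0,1e-4,1e-4).ravel(); return v[:2]*np.sign(v[0] if abs(v[0])>abs(v[1]) else v[1]),v[2:]
dl,pl=fit(w(L)); db,pb=fit(w(B)); print('left yaw',np.degrees(np.arctan2(dl[1],dl[0])),'near edge dir-90',np.degrees(np.arctan2(db[1],db[0]))-90)
for yaw in (np.arctan2(dl[1],dl[0]),):
    ex=np.array([np.cos(yaw),np.sin(yaw)]); ey=np.array([-ex[1],ex[0]])
    xr=w(Rr)@ey; print('width y',xr.max()-pl@ey,'max edge')
    x0=(pb@ex)-.054; y0=(pl@ey)+.040; print('plaque centre',x0*ex+y0*ey, 'via scallop',x0*ex+(xr.max()-.04)*ey)
# near-edge: is it +x end
r=Rq(st['tool_rot'])
# held block: far-from-hand (tool +x) end, top rim z=TCP+.0106, bottom rim +.0466 -> tool plane cast
def tcast(px,zt):
    p=cast('wrist',px,0,st); o=pose('wrist',st)[1]; d=r.inv().apply(p-o); ot=r.inv().apply(o-st['tool_pos']); return ot+d*((zt-ot[2])/d[:,2:3])
print('top rim corners',tcast([[211,167],[395,160],[430,200]],.0106).round(4).tolist()); print('bottom',tcast([[226,160],[390,157]],.0466).round(4).tolist())
cv2.imwrite('pics/w11c.png',cv2.resize(im[0:320,190:440],None,fx=1.85,fy=1.85))
E
```

```text
[ 18 125 226] [173   8 126] [ 19  16 124]
left yaw 15.271976 near edge dir-90 15.228958
width y 0.08052568476597838 max edge
plaque centre [ 0.5844586  -0.27997577] via scallop [ 0.5843201  -0.27946863]
top rim corners [[0.054, -0.0395, 0.0106], [0.0565, 0.0264, 0.0106], [0.0421, 0.0399, 0.0106]]
bottom [[0.0539, -0.042, 0.0466], [0.0552, 0.0302, 0.0466]]
```

View pics/w11c.png

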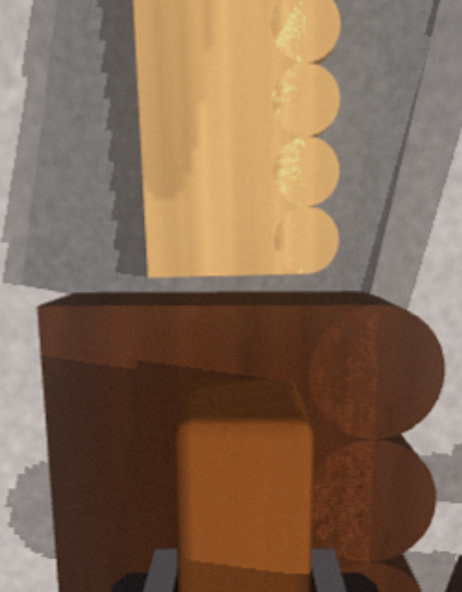

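```bash
python3 - <<'E'
from h import *
a=np.load('w11.npy'); st=dict(tool_pos=a[:3],tool_rot=a[3:]); r=Rq(st['tool_rot'])
def tcast(px,zt):
    p=cast('wrist',px,0,st); o=pose('wrist',st)[1]; d=r.inv().apply(p-o); ot=r.inv().apply(o-st['tool_pos']); return ot+d*((zt-ot[2])/d[:,2:3])
im=cv2.imread('pics/w11.png'); hsv=cv2.cvtColor(im,cv2.COLOR_BGR2HSV)
m=(hsv[...,1]>80)
L=np.array([[next(x for x in range(200,260) if m[y,x:x+4].all())-.5,y] for y in range(180,300,4)])
t=tcast(L,.0106); v=np.polyfit(t[:,0],t[:,1],1); print('left edge tilt deg',np.degrees(np.arctan(v[0])),'y at x=0',v[1])
T=np.array([[x,next(y for y in range(150,175) if m[y:y+4,x].all())-.5] for x in range(235,350,5)])
for z in (.0466,): 
    t=tcast(T,z); v=np.polyfit(t[:,1],t[:,0],1); print('end edge tilt',np.degrees(np.arctan(v[0])),'x at y=0',v[1])
go([.584,-.2797,.12],105)
E
```

```text
left edge tilt deg -0.40540605342839725 y at x=0 -0.03948509231986538
end edge tilt 0.5046615019038407 x at y=0 0.05497682765099656
t11.85 pos [ 0.6888 -0.2542  0.2154] yaw 103.95 grip 0.249 F [ 0.5  0.5 -2.8] | d [10.74 -0.04  9.58] r [ 0.009 -0.004 -0.018]
```

Emit:
play_rows --commands '[{"dx":3,"dy":0,"dz":0,"rx":0.009,"ry":-0.004,"rz":-0.012,"claw":1},{"dx":6.5,"dy":0,"dz":2,"rx":0.009,"ry":-0.004,"rz":-0.012,"claw":1},{"dx":9.5,"dy":0,"dz":5,"rx":0.009,"ry":-0.004,"rz":-0.012,"claw":1},{"dx":10.6,"dy":0,"dz":8,"rx":0.009,"ry":-0.004,"rz":-0.012,"claw":1},{"dx":10.6,"dy":0,"dz":8.5,"rx":0.009,"ry":-0.004,"rz":-0.012,"claw":1}]'

```text
time: 12.35
tool_pos: [0.581, -0.2766, 0.1262]
tool_rot: [-0.003, -0.127, 0.992, 0.003]
contact_force: [-0.2, 0.4, -3.3]
gripper_width: 0.246
```

Emit:
play_rows --commands '[{"dx":0,"dy":0,"dz":0,"rx":0,"ry":0,"rz":0,"claw":1},{"dx":0,"dy":0,"dz":0,"rx":0,"ry":0,"rz":0,"claw":1}]'

```text
time: 12.55
tool_pos: [0.5819, -0.2761, 0.1274]
tool_rot: [-0.003, -0.128, 0.992, 0.002]
contact_force: [0.5, -0.5, -2.0]
gripper_width: 0.25
```

```bash
python3 - <<'E'
from h import *
go([.585,-.2794,.085],104.6)
E
```

```text
t12.55 pos [ 0.5819 -0.2761  0.1274] yaw 104.68 grip 0.25 F [ 0.5 -0.5 -2. ] | d [-0.24 -0.42  4.24] r [ 0.005 -0.005  0.001]
```

Emit:
play_rows --commands '[{"dx":-0.2,"dy":-0.4,"dz":1.5,"rx":0.004,"ry":-0.004,"rz":0,"claw":1},{"dx":-0.2,"dy":-0.4,"dz":3,"rx":0.004,"ry":-0.004,"rz":0,"claw":1},{"dx":-0.2,"dy":-0.4,"dz":3.8,"rx":0.004,"ry":-0.004,"rz":0,"claw":1},{"dx":-0.2,"dy":-0.4,"dz":4.0,"rx":0.004,"ry":-0.004,"rz":0,"claw":1},{"dx":-0.2,"dy":-0.4,"dz":4.0,"rx":0.004,"ry":-0.004,"rz":0,"claw":1}]'

```text
time: 13.05
tool_pos: [0.5842, -0.279, 0.0863]
tool_rot: [-0.001, -0.128, 0.992, 0.001]
contact_force: [-0.3, 0.0, -1.9]
gripper_width: 0.248
```

```bash
python3 - <<'E'
from h import *
from plant import grab_frame
go([.585,-.2794,.080],104.6)
for n in ('wrist','top','scene'): cv2.imwrite(f'pics/{n}12.png',grab_frame(n))
go([.585,-.2794,.080],104.6)
im=cv2.imread('pics/scene12.png')[230:380,150:300]; im2=cv2.imread('pics/top12.png')[170:320,370:520]
cv2.imwrite('pics/c12.png',cv2.resize(np.hstack([im,im2]),None,fx=2.6,fy=2.6,interpolation=2))
E
```

```text
t13.05 pos [ 0.5842 -0.279   0.0863] yaw 104.68 grip 0.248 F [-0.3  0.  -1.9] | d [-0.07 -0.06  0.63] r [ 0.003 -0.002  0.001]
t13.20 pos [ 0.585  -0.2796  0.0881] yaw 104.67 grip 0.249 F [-0.4 -0.4 -2.3] | d [-0.    0.02  0.81] r [ 0.    -0.     0.001]
```

View pics/c12.png

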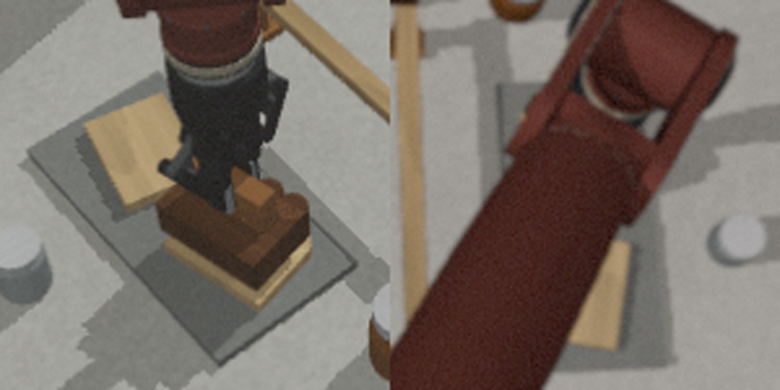

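View pics/wrist12.png

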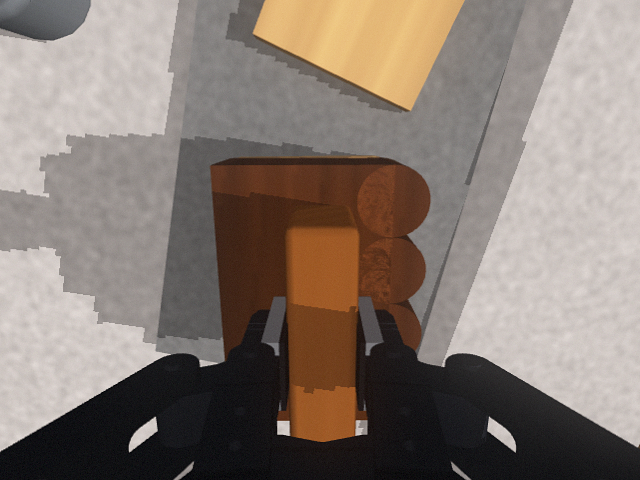

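Block hovers over the plaque, scallops on the same side, with only a thin sliver of plaque visible past the block's end at (300,157). I'll lower it the last 7 mm.

Emit:
play_rows --commands '[{"dx":0,"dy":0,"dz":0.3,"rx":0,"ry":0,"rz":0,"claw":1},{"dx":0,"dy":0,"dz":0.5,"rx":0,"ry":0,"rz":0,"claw":1},{"dx":0,"dy":0,"dz":0.7,"rx":0,"ry":0,"rz":0,"claw":1},{"dx":0,"dy":0,"dz":0.7,"rx":0,"ry":0,"rz":0,"claw":1},{"dx":0,"dy":0,"dz":0.7,"rx":0,"ry":0,"rz":0,"claw":1}]'

```text
time: 13.7
tool_pos: [0.5849, -0.2795, 0.0809]
tool_rot: [-0.0, -0.128, 0.992, 0.0]
contact_force: [-0.1, 0.8, -2.3]
gripper_width: 0.251
```

```bash
python3 - <<'E'
from h import *
from plant import grab_frame
go([.585,-.2794,.080],104.6)
s=monitor.state()
for n in ('wrist','scene'): cv2.imwrite(f'pics/{n}13.png',grab_frame(n))
go([.585,-.2794,.080],104.6); s=monitor.state()
im=cv2.imread('pics/scene13.png')
x0,y0,f=190,280,7
c=cv2.resize(im[y0:y0+80,x0:x0+110],None,fx=f,fy=f,interpolation=2)
print('TCP',s['tool_pos'])
# projected expected corners of plaque top (.022) from own measurement and of block underside (tcp z-.0466)
yaw=np.radians(15.1);ex=np.array([np.cos(yaw),np.sin(yaw)]);ey=np.array([-ex[1],ex[0]])
for z,col,ctr in ((.022,(0,255,255),[.584,-.2797]),(s['tool_pos'][2]-.0466,(0,0,255),s['tool_pos'][:2]+.001*np.array([-.966,-.26]))):
    for sx,sy in ((1,-1),(-1,-1)):
        P=np.r_[np.array(ctr)+sx*.054*ex+sy*.04*ey,z]; q=proj('scene',[P])[0]; print(z,q.round(1)); cv2.circle(c,tuple(int(v) for v in (q-[x0,y0]+.5)*f),3,col,-1)
cv2.imwrite('pics/c13.png',c)
E
```

```text
t13.70 pos [ 0.5849 -0.2795  0.0809] yaw 104.67 grip 0.251 F [-0.1  0.8 -2.3] | d [-0.01  0.01  0.09] r [ 0.001 -0.     0.001]
t13.80 pos [ 0.5851 -0.2796  0.0812] yaw 104.67 grip 0.248 F [-0.2  0.6 -2.9] | d [0.   0.02 0.12] r [ 0.    -0.     0.001]
TCP [ 0.58506125 -0.2795864   0.08117883]
0.022 [249.4 347.1]
0.022 [212.6 323.2]
0.034578832719028174 [248.9 344. ]
0.034578832719028174 [211.9 320. ]
```

View pics/c13.png

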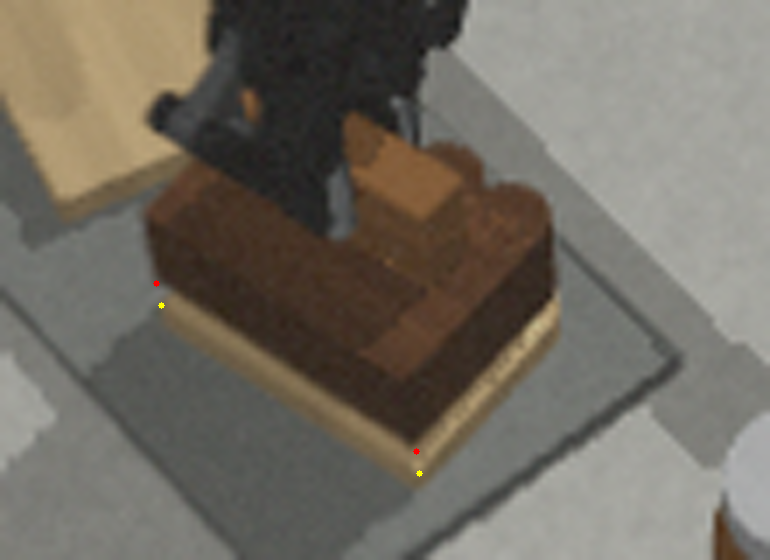

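View pics/scene13.png

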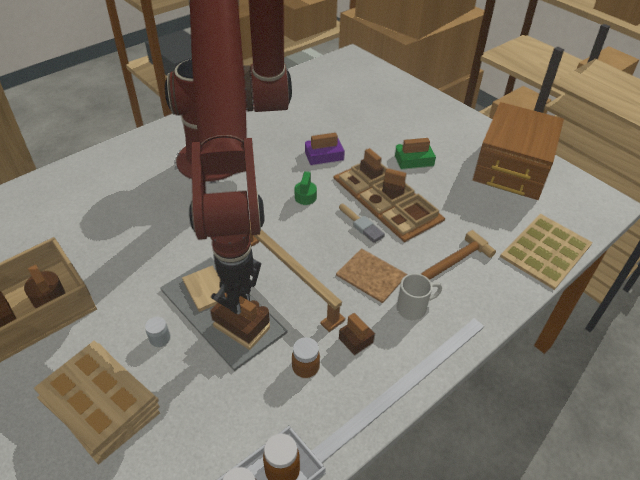

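Emit:
play_rows --commands '[{"dx":0,"dy":0,"dz":0.2,"rx":0,"ry":0,"rz":0,"claw":1},{"dx":0,"dy":0,"dz":0.2,"rx":0,"ry":0,"rz":0,"claw":1},{"dx":0,"dy":0,"dz":0.2,"rx":0,"ry":0,"rz":0,"claw":1},{"dx":0,"dy":0,"dz":0.2,"rx":0,"ry":0,"rz":0,"claw":1},{"dx":0,"dy":0,"dz":0.2,"rx":0,"ry":0,"rz":0,"claw":1}]'

```text
time: 14.3
tool_pos: [0.5851, -0.2796, 0.0792]
tool_rot: [-0.0, -0.128, 0.992, 0.0]
contact_force: [0.6, 0.5, -2.8]
gripper_width: 0.245
```

The bystanders stand where they were in the first scene view: jar (305,357), mug (414,297), square block (356,333), tin (157,331), brush and mallet. The round block is still in its slot, and the scalloped block is held steady. I'll hand it in.

```bash
python3 - <<'E'
from h import *
from plant import ticket
go([.585,-.2794,.080],104.6); print(abs(monitor.state()['joint_vel']).max())
print(ticket.job_done())
E
```

```text
t14.30 pos [ 0.5851 -0.2796  0.0792] yaw 104.68 grip 0.245 F [ 0.6  0.5 -2.8] | d [ 0.    0.02 -0.08] r [ 0.    -0.     0.001]
0.0016901593033771141
the job is handed in; nothing more can be done
None
```

I set the round block down in its disc-labelled slot and let go of it. I then carried the scalloped block over the rail and handed the job in at 14.3 s, still holding it over the scalloped plaque. The hand-in gave no verdict, so the figures below are my own measurements.

- **Round block:** it stands flat and released, about 1 mm from the slot centre in the wrist view.
- **Rail crossing:** the underside was planned about 8 cm above the rail top, and I saw no sign of contact.
- **Register over the plaque:** the estimated error is about 1 mm in position and under 1° in yaw, level, with the scallops on the same side. The gap is about 11 mm, and the arm was still (largest joint speed 0.002 rad/s).
- **Grip:** the fingers are still closed on the 22 mm handle, and the tool reads the block's weight at about 2.8 N.
- **Bystanders:** in the last scene view they look unmoved, by eye only.

**Disagreement:** the top camera put the plaque about 3.5 mm and 1° away from the wrist camera's reading. I went with essentially the wrist reading because its edge fit reproduced the 80 mm width. Either way the block is within the 10 mm tolerance.

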